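Drive a jammed cartridge out of the tilted sample port

TASK

A sample cartridge is jammed in the tilted bore of the sample port. Take the drift rod out of its stand, push it squarely down the bore from the upper mouth and gently drive the cartridge out of the lower mouth into the catch tray, going on until the rod's collar bears firmly on the stop plate above the mouth. Then put the rod back in its stand, fully down, without ramming anything and leaving the other things on the bench alone.

Things in the scene. Friction and masses are not known exactly. Their poses are not given: they have to be found in the camera images.
- port: Sample port, fixed: aluminium block 66 x 66 x 70 mm between two grey cheeks over a grey catch tray. Origin on the bench under the bore's lower mouth, z up. A round 29 mm through bore, 70 mm long, tilted 35 degrees from vertical, runs downhill along (sin 35, 0, -cos 35) in this frame. Tray inside: x -45 to 160, y -60 to 60 mm, floor at 5 mm, walls 50 mm high
- bore_entry (a point): Centre of the bore's upper mouth (2 mm chamfer) on the block's upper face, about 157 mm above the bench. Above it, square to the bore, is the dark steel stop plate, 64 x 64 x 8 mm with a 33 mm hole in line with the bore. It is clamped; its underside is 0 to 12 mm above the block, a height not reported: only touch tells when the rod's collar lands on it
- bore_exit (a point): Centre of the bore's lower mouth, 100 mm above the bench. 16 mm up the bore from it a spring plunger (black cap on the block's upper front face) presses the cartridge against the bore wall: a slow push needs about 10 to 20 N to drive it; once past the plunger it slides out by itself. The freed plunger leaves room for the rod
- cartridge: The jammed cartridge: grey plastic cylinder with two steel bands, 28 mm diameter, 60 mm long, about 70 g. Origin at the centre of its lower end, z along its axis (up the bore at the start). It begins with its lower end 3 mm inside the lower mouth, its upper end 7 mm below the upper mouth
- rod: Drift rod, all metal, 163 mm long, about 250 g. Origin at the centre of its working tip, z along it to the handle. Shaft 25 mm diameter from 0 to 85 mm (21 mm over the first 3 mm), collar 36 mm diameter from 85 to 93 mm, round handle 24 mm diameter from 93 to 163 mm. With the collar on the stop plate the tip is 65 to 77 mm below the upper mouth; press there with about 8 to 25 N, never 60
- rod_grip (a point): The middle of the rod's handle to grip, 130 mm above the rod's tip, on its axis
- rack: The rod's stand: a black block 80 x 80 x 60 mm fixed to the bench, with one round upright hole of 28 mm diameter at its centre, 3 mm chamfer, hole floor 5 mm above the bench. Origin at the centre of its underside. The rod starts upright in it with its tip on the hole's floor
- beaker: Bystander: glass beaker, 76 mm across, 100 mm high, origin at the centre of its underside
- jar: Bystander: small jar, 60 mm across, 90 mm high, origin under its centre
- board: Bystander: clear circuit board with posts, 110 x 160 x 46 mm, origin under its centre
- meter: Bystander: hand-held meter lying flat, 140 x 70 x 35 mm, origin under its centre
- screwdriver: Bystander: screwdriver lying flat, 160 mm long
- weight: Bystander: brass weight, 40 mm across, 62 mm high, origin under its centre
Mind the look-alikes: they are no part of the job. Of the things like the rod, leave any that is yellow; of the rest the larger one is meant. What is shaped like the rack but yellow is not meant.

How it is judged:
By the outcome, as a careful person would: the job done as asked, in the order asked, and still so for the second after the job is handed in, with the robot touching nothing.
It also fails if it takes over 67 s, if anything falls off the work surface, if the arm or the gripper's body presses on something with over 40 N, if the wrist force passes 120 N, or if a joint passes its speed limit or range.

ROBOT

A 6-joint arm with a two-finger parallel gripper is mounted at the origin on the work surface. World frame = base frame: x ahead of the robot, y to its left, z up, the work surface at z = 0. Lengths are in mm, angles in rad, forces in N, time in s.
With the tool pointing down it reaches from about 350 to 875 mm from the base axis. Payload 4.2 kg.
Tool frame: the origin (TCP) lies midway between the tips of the shut fingers; the grasp point (between the pads) lies 19 mm behind it; z points along the fingers, y is the direction in which the jaws open and shut (so a half turn about z gives the same grasp; the last joint's range is limited). The gripper opens to 85 mm and grips with 20 to 120 N. Pads are 22 mm wide; open, the fingers measure 114 mm over their backs; the gripper's body (76 mm by 85 mm) begins 54 mm behind the grasp point. The pads swing forward as they close: fully open they stand 13 mm farther back than shut.
Start: joints at [1.443, 0.385, 0.008, 0, -1.194, -0.259], TCP at [235.734, 578.817, 231.312] pointing down, gripper open.
Joint ranges: [-3.14, 3.14], [-1.21, 2.06], [-1.07, 1.41], [-3.16, 2.05], [-2.99, -0.16], [-3.1, 3.1]. Speed limits (rad/s): [2.79, 2.79, 3.14, 3.14, 3.14, 3.14].

INTERFACE

Orientations are given as a unit quaternion [x, y, z, w].
In Python, from bench import readout, optics, workorder, nets gives the robot as it stands. The module is installed in compiled form; this text tells all that it offers.
- The arm moves only by the tool move_arm, never from a script. Its argument "steps" is a list of rows, each a list of 7 numbers: the opening, from -1 (shut) to 1 (fully open), so that 0 is half open, then the shift along the world's x, y, z in mm, then the turn, a rotation vector about the world's x, y, z in rad. In form: [[gripper, tx, ty, tz, wx, wy, wz], ...]. A call has 1 to 5 rows; each row is the pose to reach, as a shift and turn from the pose commanded when the call began; what a row does not reach only later rows make up. A row lasts 1/12 s, in which the tool goes at most 41.7 mm and 7.16 degrees, less where a joint would pass 70% of its speed; a pose out of reach is approached as far as the arm can. A call with a gripper value outside its range is refused whole. The fingers move at their own pace and stop on an object; the grip force is fixed at half the most. Time passes only in rows, so rows that repeat a pose let the fingers close. It gives the time, the measured TCP pose, the force and the opening at its end, in the units of the state.
- readout.read_state(): the state, without advancing time (a new reading comes with each control period).
- optics.get_image(name): name is "scene" or "top"; returns a dict with "frame" (480x640x3 uint8, blue, green, red), "fx", "fy", "cx", "cy" (pixels), "k1" (the pictures are not rectified: a ray, as slopes to the right and down, at radius r is drawn at 1 + k1 r^2 times it, then the intrinsics apply), "rvec" (rotation vector, rad) and "tvec" (3), from world to camera coordinates, as OpenCV has them. Camera axes: x right, y down, z forward; pixel columns grow to the right and rows downward; lengths in mm; the calibration is good to about 2 mm. A picture is of the moment at which its call begins. There is no depth.
- workorder.job_done(): hands the job in, once; it reports no verdict.
Trained networks look in a picture, given as the dict that the camera call returned (one of the last four; its "shot" number tells which), for a name from the list of things; names that differ only in an ending like _2 or _b are one class to them, and where a whole thing is asked for, a point or a joint stands for the part that bears it (a point fixed in the world has none). Each returns a list of dicts, best first, with "conf" (0 to 1); they miss things now and then, are a little off and sometimes report something else, mostly with a low value. They report only what shows in the picture. A call takes as long as a camera call. They do not tell look-alikes from the thing itself.
- nets.silhouettes(name, picture): "region" (480x640 bool, what is visible of it) and "extent" ([left, top, right, bottom] in pixels, round what is visible of it).
- nets.tip_of(name, picture): "uv" ([column, row] in pixels: a listed point, or the origin of a listed thing).
The state is a dict: "clock": time; "joints": joint angles; "joint_vel": joint speeds; "joint_efforts": joint torques, N m; "position": TCP position; "ee_rot": TCP orientation; "contact_force": force on the tool from outside, world axes, zero at the start; "wrist_torque": the same for the moment, N m; "gripper_width": finger opening in mm.
Only numpy, scipy, OpenCV 4.12 (cv2) and the standard library are available. Lean on these libraries where they do the work, as an engineer would, in place of code of your own. Each camera call takes 0.05 s, during which the arm holds its last target.

## Working session

There is one attempt and no reset: what is moved stays moved. The work goes in short steps, Python scripts to look and compute and a tool call to move; the robot and the scene stay as the last step left them, time stands still between calls to the robot, and variables do not carry over. Pictures are saved under pics/ and viewed, and the job is handed in when it is done.

Besides the shell and the picture viewer there is one more tool, called after "Request:" as name(argument=value, ...) on one line, values as JSON. move_arm: Moves the arm, as the interface text tells. Its arguments: {"type":"object","properties":{"steps":{"type":"array","items":{"type":"array","items":{"type":"number"}}}},"required":["steps"]}

```bash
mkdir -p pics; ls; cat > h.py <<'E'
import numpy as np, cv2
from bench import readout, optics, workorder, nets
def K(p): return np.array([[p['fx'],0,p['cx']],[0,p['fy'],p['cy']],[0,0,1.]])
def D(p): return np.array([p['k1'],0,0,0,0.])
def proj(p,P):
    return cv2.projectPoints(np.array(P,float).reshape(-1,1,3),np.array(p['rvec'],float),np.array(p['tvec'],float),K(p),D(p))[0].reshape(-1,2)
def ray(p,uv):
    n=cv2.undistortPointsIter(np.array([[uv]],float),K(p),D(p),None,None,(3,50,1e-10)).ravel() if hasattr(cv2,'undistortPointsIter') else cv2.undistortPoints(np.array([[uv]],float),K(p),D(p)).ravel()
    R=cv2.Rodrigues(np.array(p['rvec'],float))[0];t=np.array(p['tvec'],float).ravel()
    d=R.T@np.array([n[0],n[1],1]);return -R.T@t,d/np.linalg.norm(d)
def atz(p,uv,z):
    c,d=ray(p,uv);return c+d*(z-c[2])/d[2]
def tri(rs):
    A=np.zeros((3,3));b=np.zeros(3)
    for c,d in rs:
        M=np.eye(3)-np.outer(d,d);A+=M;b+=M@c
    x=np.linalg.solve(A,b);return x,[np.linalg.norm(np.cross(x-c,d)) for c,d in rs]
E
python3 - <<'E'
from h import *
for n in('scene','top'):
    p=optics.get_image(n);cv2.imwrite(f'pics/{n}0.png',p['frame'])
    print(n,{k:v for k,v in p.items() if k!='frame'})
    c,d=ray(p,(p['cx'],p['cy']));print(c,d)
    for o in ['rod','rack','port','cartridge','beaker','jar','board','meter','screwdriver','weight']:
        for r in nets.silhouettes(o,p): print(o,round(r['conf'],2),r['extent'])
    for o in ['rod','rod_grip','bore_entry','bore_exit','rack','port']:
        for r in nets.tip_of(o,p): print(' pt',o,round(r['conf'],2),np.round(r['uv'],1))
print(readout.read_state())
E
```

```text
pics
scene {'fx': 495.5534821545142, 'fy': 495.5534821545142, 'cx': 325.60261999970817, 'cy': 241.63968891306976, 'k1': 0.0021710176980540364, 'rvec': array([ 1.06727118,  2.5124334 , -0.90264971]), 'tvec': array([ 338.69969718, -205.29793296, 1392.92432631]), 'shot': 1}
[988.41846307 480.73577501 942.8812022 ] [-0.45910983 -0.44126022 -0.77104317]
rod 0.82 [468.9, 323.1, 501.9, 372.6]
rod 0.72 [407.2, 265.3, 423.2, 300.4]
rod 0.66 [437.4, 283.5, 464.1, 328.0]
rack 0.95 [479.4, 294.9, 541.2, 356.8]
rack 0.74 [413.3, 296.1, 472.6, 356.0]
port 0.76 [200.3, 220.5, 306.4, 357.0]
port 0.53 [411.1, 297.7, 475.0, 358.9]
beaker 0.67 [219.0, 171.6, 256.9, 215.9]
jar 0.64 [162.0, 193.3, 191.1, 231.8]
board 0.75 [353.7, 366.4, 447.9, 468.7]
meter 0.79 [335.6, 237.2, 395.6, 271.5]
screwdriver 0.94 [287.0, 206.5, 321.3, 225.8]
weight 0.76 [197.8, 231.9, 218.1, 256.3]
 pt rod 0.82 [472.  369.3]
 pt rod 0.69 [437.2 333.7]
 pt rod_grip 0.85 [448.7 302.1]
 pt rod_grip 0.83 [419.8 272.5]
 pt rod_grip 0.61 [489.9 336.2]
 pt bore_entry 0.84 [274.9 233.5]
 pt bore_exit 0.73 [267.4 268.3]
 pt rack 0.89 [4
[... 1577 characters left out ...]
190.8]
{'clock': 1.7, 'joints': array([ 1.44257042e+00,  3.84681540e-01,  7.89528836e-03, -2.82055324e-05,
       -1.19400293e+00, -2.58618931e-01]), 'joint_vel': array([0.00012005, 0.00124069, 0.00021582, 0.00108901, 0.00075634,
       0.00072068]), 'joint_efforts': array([ 2.24630994e-04, -3.92083955e+01,  1.88613760e+01,  4.19042453e+00,
       -3.91618560e-04, -8.69529888e-07]), 'position': array([235.74213531, 578.80493127, 231.31719111]), 'ee_rot': array([ 9.81351133e-01, -1.92223705e-01, -1.33182414e-05, -2.70882842e-06]), 'contact_force': array([-0.29344571,  0.39608763,  0.18643203]), 'wrist_torque': array([ 0.00527976, -0.01557541,  0.00758461]), 'gripper_width': 85.59571954527195}
```

View pictures.

View pics/scene0.png

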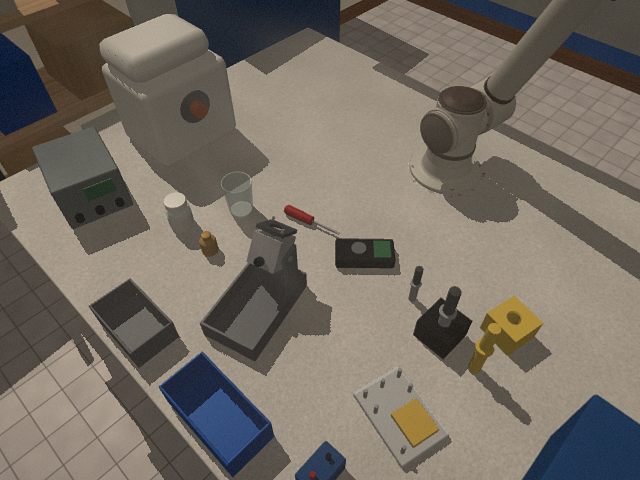

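View pics/top0.png

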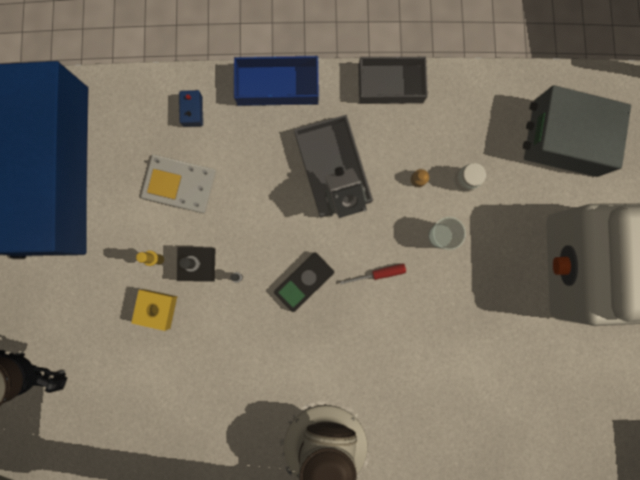

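```bash
python3 - <<'E'
import cv2
a=cv2.imread('pics/scene0.png');b=cv2.imread('pics/top0.png')
cv2.imwrite('pics/c1.png',cv2.resize(a[250:390,395:555],None,fx=4.2,fy=4.2,interpolation=cv2.INTER_CUBIC))
cv2.imwrite('pics/c2.png',cv2.resize(b[230:345,115:255],None,fx=5,fy=5,interpolation=cv2.INTER_CUBIC))
cv2.imwrite('pics/c3.png',cv2.resize(a[205:365,190:320],None,fx=3.7,fy=3.7,interpolation=cv2.INTER_CUBIC))
cv2.imwrite('pics/c4.png',cv2.resize(b[105:225,280:385],None,fx=5,fy=5,interpolation=cv2.INTER_CUBIC))
E
```

```text
(no output)
```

View pics/c1.png

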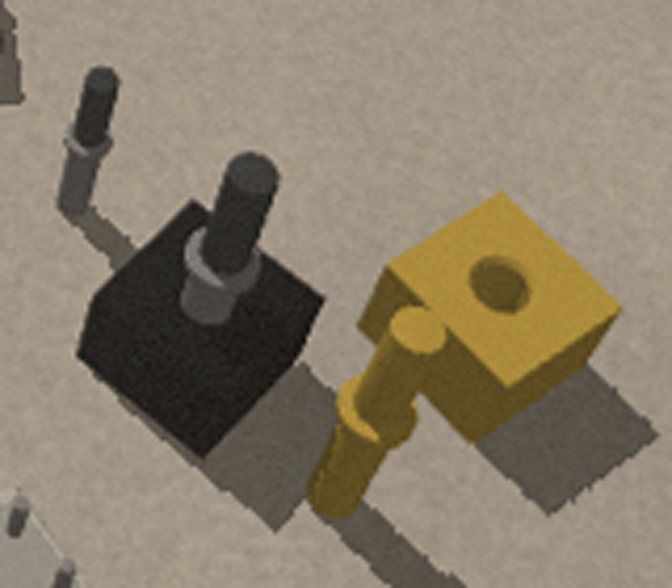

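View pics/c2.png

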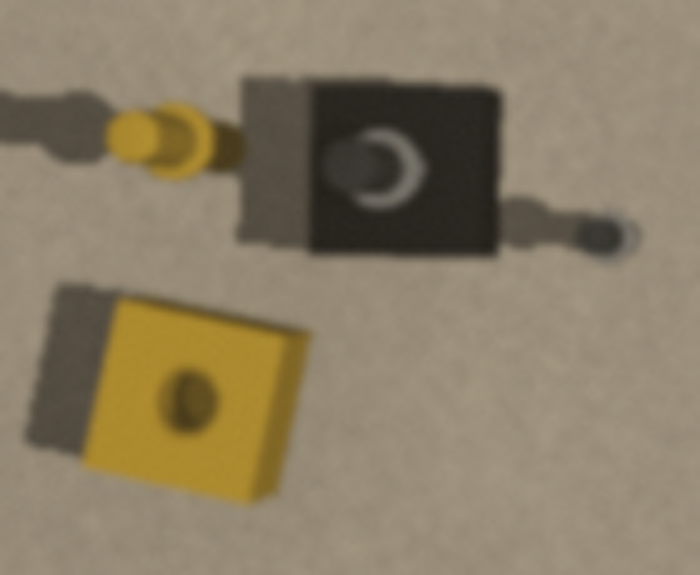

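View pics/c3.png

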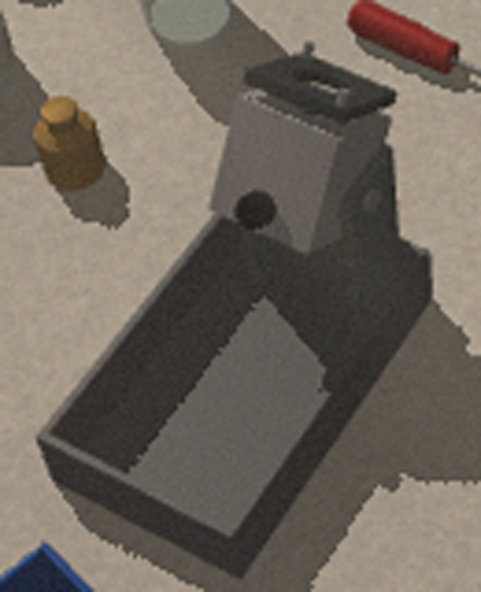

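View pics/c4.png

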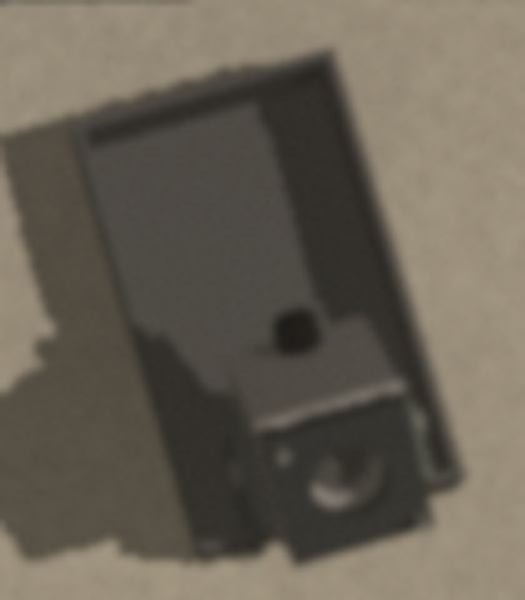

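The rod candidates in the scene view are a yellow one at (485,348), a small dark one at (415,283), and a large dark one at (450,305) standing in the black stand. Yellow is excluded and the larger of the other two is the one in the black stand, so that is the rod. The crop confirms this. The yellow stand at (513,325) is not meant. The port shows at (255,290) in the scene view and (335,165) in the top view. Next I measure the poses.

```bash
python3 - <<'E'
import cv2
a=cv2.imread('pics/scene0.png');b=cv2.imread('pics/top0.png')
def cr(im,x0,y0,x1,y1,f,n):
    c=cv2.resize(im[y0:y1,x0:x1],None,fx=f,fy=f,interpolation=cv2.INTER_CUBIC)
    c=cv2.convertScaleAbs(c,alpha=1.5,beta=10)
    for x in range(x0-x0%10+10,x1,10): cv2.putText(c,str(x),(int((x-x0+.5)*f),8),0,.3,(0,255,255));cv2.line(c,(int((x-x0+.5)*f),10),(int((x-x0+.5)*f),14),(0,255,255))
    for y in range(y0-y0%10+10,y1,10): cv2.putText(c,str(y),(0,int((y-y0+.5)*f)+3),0,.3,(0,255,255));cv2.line(c,(20,int((y-y0+.5)*f)),(25,int((y-y0+.5)*f)),(0,255,255))
    cv2.imwrite(n,c)
cr(a,240,210,315,280,8.5,'pics/d1.png')
cr(b,285,110,380,220,5.4,'pics/d2.png')
cr(a,408,280,480,365,7,'pics/d3.png')
E
python3 - <<'E'
from h import *
p=optics.get_image('scene');q=optics.get_image('top')
for n,u,v in [('rod',(437.2,333.7),(195.1,262.3)),('grip',(448.7,302.1),(187.5,264.9)),('entry',(274.9,233.5),(347.5,196.4)),('exit',(267.4,268.3),(342.1,183.2)),('rack',(437.7,334.8),(198.8,261.5)),('port',(269.5,290.3),(339,190.8)),('yel grip',(489.9,336.2),(147.6,256.2)),('yel rack',(506.4,330.4),(155.1,309.5)),('small',(419.8,272.5),(235.1,276.6))]:
    print(n,*tri([ray(p,u),ray(q,v)]))
E
```

```text
rod [448.79107513 297.33639023  12.60290918] [np.float64(5.716314042550609), np.float64(5.7163140425505885)]
grip [440.33629591 294.37808424 122.96755094] [np.float64(5.14076771642072), np.float64(5.140767716420892)]
entry [579.43717849 -57.06531945 160.70001175] [np.float64(0.8831644174766927), np.float64(0.8831644174767128)]
exit [618.53219811 -48.98817841  85.26820712] [np.float64(0.6528211557910449), np.float64(0.6528211557907715)]
rack [448.20310626 294.06962763   3.97298519] [np.float64(0.9274239839483621), np.float64(0.9274239839483706)]
port [616.21377038 -49.10973526  -2.15357364] [np.float64(3.995188126561), np.float64(3.995188126561052)]
yel grip [457.52315845 387.82329556 129.46050338] [np.float64(1.5840321917943714), np.float64(1.5840321917943696)]
yel rack [336.53567117 397.08040111   6.26441244] [np.float64(4.766390881352302), np.float64(4.766390881352326)]
small [409.3184625  197.3935397   98.41584352] [np.float64(1.151810724788294), np.float64(1.1518107247882146)]
```

View pics/d1.png

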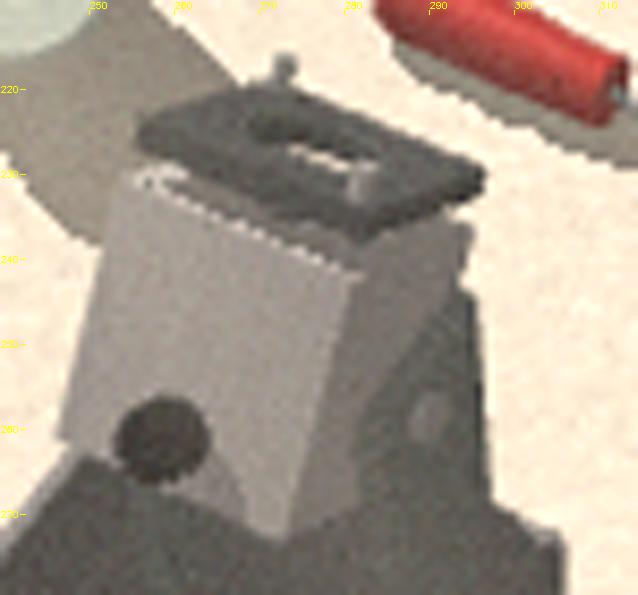

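View pics/d2.png

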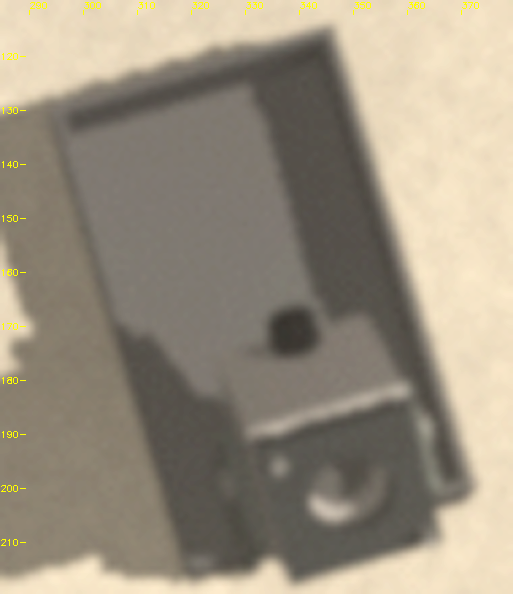

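View pics/d3.png

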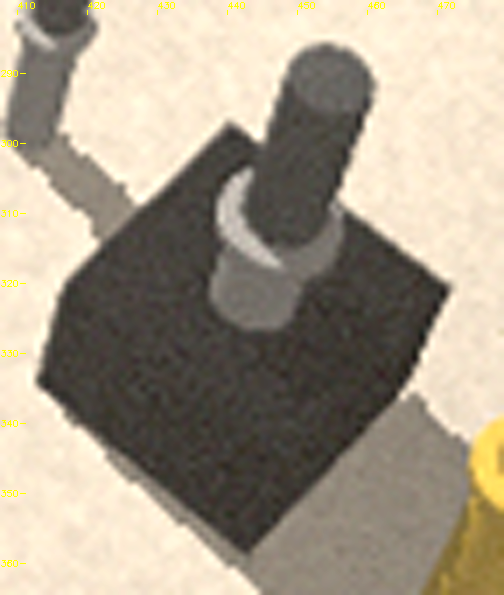

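```bash
cat > fit.py <<'E'
from h import *
from scipy.optimize import least_squares
s,c=np.sin(np.radians(35)),np.cos(np.radians(35))
up=np.array([-s,0,c]);nf=np.array([c,0,s]);ey=np.array([0,1,0.])
def B(a,b,k): return np.array([0,0,100])+a*nf+b*ey+k*up   # a: front, b: y, k: up the bore
def W(x,y,t,P):
    R=np.array([[np.cos(t),-np.sin(t),0],[np.sin(t),np.cos(t),0],[0,0,1]]);return np.atleast_2d(P)@R.T+[x,y,0]
E
cat > fitrun.py <<'E'
from fit import *
p=optics.get_image('scene');q=optics.get_image('top')
S=[('FTy-',33,-33,70,254.8,230.4),('FTy+',33,33,70,281.0,242.1),('FBy+',33,33,0,272.8,273.0),('FBy-',33,-33,0,246.8,261.0),('RTy+',-33,33,70,294.8,236.3)]
PS=[('P',32,-32,1,257.1,223.0),('P',-32,-32,1,268.3,218.9),('P',-32,32,1,296.6,228.9),('P',32,32,1,282.4,235.6),('p',32,32,0,282.1,237.7)]
T=[('FT+',33,33,70,330.2,190.4),('FT-',33,-33,70,360.1,181.2),('FB-',33,-33,0,352.1,167.8)]
PT=[('P',-32,32,1,338.8,216.9),('P',-32,-32,1,365.4,209.5)]
def res(v,cams,full=False):
    x,y,t,h=v[:4];o=v[4:8] if len(v)>4 else np.zeros(4);r=[];L=[]
    for cam,F,PF,oo in ((p,S,PS,o[:2]),(q,T,PT,o[2:])):
        if (cam is p and 's' not in cams) or (cam is q and 't' not in cams): continue
        for n,a,b,k,u,w in F: r.append(proj(cam,W(x,y,t,B(a,b,k)))[0]-[u,w]+oo)
        for n,a,b,k,u,w in PF: r.append(proj(cam,W(x,y,t,B(a,b,70+h+8*k)))[0]-[u,w]+oo)
    return np.array(r) if full else np.ravel(r)
for cams in('s','t','st'):
    f=least_squares(res,[618,-50,0.2,6],args=(cams,),loss='soft_l1');print(cams,np.round(f.x,3),np.degrees(f.x[2]));print(np.round(res(f.x,cams,True),1).tolist())
np.save('port.npy',f.x)
v=f.x
print('entry',W(*v[:3],B(0,0,70)),'exit',W(*v[:3],B(0,0,0)))
# overlay
for cam,nm,(x0,y0,x1,y1) in((p,'scene',(190,205,315,365)),(q,'top',(285,105,385,225))):
    im=cam['frame'];f=4.8 if nm=='top' else 3.7
    o=cv2.resize(im[y0:y1,x0:x1],None,fx=f,fy=f,interpolation=cv2.INTER_CUBIC)
    def pl(P,col):
        Z=(proj(cam,W(*v[:3],np.array(P)))-[x0,y0]+.5)*f;cv2.polylines(o,[np.int32(Z)],True,col,1,cv2.LINE_AA)
    q4=[(1,1),(1,-1),(-1,-1),(-1,1)]
    for k in(0,70): pl([B(33*a,33*b,k) for a,b in q4],(0,255,0))
    for k in(70+v[3],78+v[3]): pl([B(32*a,32*b,k) for a,b in q4],(0,0,255))
    pl([B(16.5*np.cos(g),16.5*np.sin(g),78+v[3]) for g in np.linspace(0,6.28,30)],(0,0,255))
    pl([B(16.5*np.cos(g),16.5*np.sin(g),70+v[3]) for g in np.linspace(0,6.28,30)],(255,0,255))
    for z in(5,50): pl([(-45,-60,z),(160,-60,z),(160,60,z),(-45,60,z)],(255,255,0))
    cv2.imwrite(f'pics/ov_{nm}.png',o)
E
python3 fitrun.py
```

```text
s [ 6.16189e+02 -4.94540e+01  2.87000e-01  7.47800e+00] 16.423104810686407
[[-1.4, -0.0], [0.2, -0.2], [0.3, 0.1], [-0.8, 0.3], [0.7, -0.4], [-1.3, 0.5], [2.5, -0.2], [0.1, 0.2], [0.5, -1.0], [-0.2, 0.5]]
t [ 6.12731e+02 -4.70380e+01  2.77000e-01  1.65200e+00] 15.880831141068562
[[0.1, -0.3], [-0.4, 0.1], [0.2, 0.3], [-0.6, 0.5], [0.7, -0.6]]
st [ 6.15342e+02 -4.86830e+01  2.70000e-01  7.21900e+00] 15.498342084304717
[[-0.6, -0.2], [0.7, 0.0], [0.5, 0.2], [-0.3, -0.0], [1.5, -0.1], [-0.5, 0.5], [3.6, -0.1], [1.0, 0.6], [1.0, -0.7], [0.3, 0.8], [0.8, -1.6], [0.3, -1.0], [1.0, -0.7], [0.4, 0.4], [1.9, -0.5]]
entry [[576.65110439 -59.41182267 157.3406431 ]] exit [[615.34151535 -48.68322774 100.        ]]
```

```bash
cat > rackfit.py <<'E'
from fit import *
p=optics.get_image('scene');q=optics.get_image('top')
cp=lambda x,y:(408+x/7-.5,280+y/7-.5)
S=[(0,60,cp(230,122)),(1,60,cp(450,288)),(3,60,cp(65,288)),(3,0,cp(38,382)),(2,0,cp(248,555)),(1,0,cp(408,388))]
ct=lambda x,y:(115+x/5-.5,230+y/5-.5)
T=[(60,ct(312,82)),(60,ct(500,92)),(60,ct(498,256)),(60,ct(310,253))]
# world corners order: find assignments automatically by nearest
def cor(v,z):
    x,y,t=v;R=np.array([[np.cos(t),-np.sin(t)],[np.sin(t),np.cos(t)]])
    P=np.array([(40,40),(40,-40),(-40,-40),(-40,40)])@R.T+[x,y];return np.c_[P,np.full(4,z)]
def res(v,cams='st',full=False):
    r=[]
    for cam,L,ch in((p,[(z,u) for _,z,u in S],'s'),(q,T,'t')):
        if ch not in cams: continue
        for z,u in L:
            d=proj(cam,cor(v,z))-u;r.append(d[np.argmin((d**2).sum(1))])
    return np.array(r) if full else np.ravel(r)
for cams in('s','t','st'):
    f=least_squares(res,[450,294,0.],args=(cams,),loss='soft_l1');print(cams,np.round(f.x,3));print(np.round(res(f.x,cams,True),1).tolist())
# rod top disc centre
a=ray(p,cp(331,82)); b=ray(q,ct(347,167))
print('rod top',tri([a,b]), atz(p,cp(331,82),168),atz(q,ct(347,167),168))
print('collar', atz(q,ct(383,168),98))
E
python3 rackfit.py
```

```text
s [ 4.44115e+02  2.94624e+02 -2.50000e-02]
[[0.1, 0.0], [0.3, -0.2], [-0.1, -0.6], [-0.3, 0.4], [0.1, 0.3], [-0.1, -0.1]]
t [ 4.41647e+02  2.92611e+02 -4.70000e-02]
[[2.1, -0.1], [-1.2, -1.1], [-2.0, 0.7], [1.2, 0.3]]
st [ 4.43244e+02  2.94342e+02 -2.90000e-02]
[[0.3, -0.3], [0.5, -0.5], [0.0, -1.0], [-0.1, 0.0], [0.1, -0.0], [0.0, -0.3], [1.1, -0.4], [-2.2, -2.1], [-2.5, -0.3], [0.8, -0.1]]
rod top (array([442.40132537, 296.21025465, 165.44172137]), [np.float64(2.2844225679258843), np.float64(2.284422567925867)]) [445.62450935 294.98651723 168.        ] [441.17360301 297.68885654 168.        ]
collar [442.06322157 295.55160207  98.        ]
```

View pics/ov_scene.png

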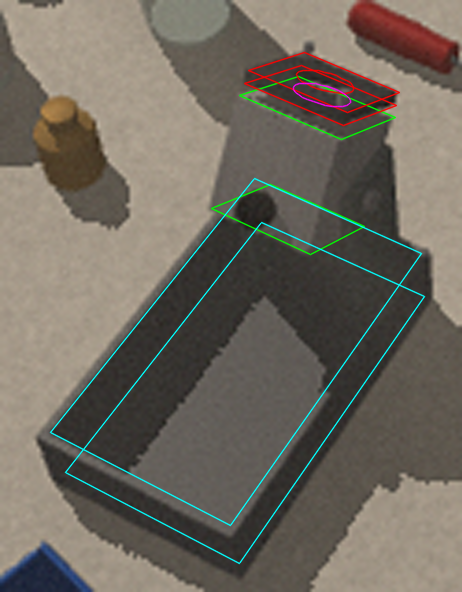

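View pics/ov_top.png

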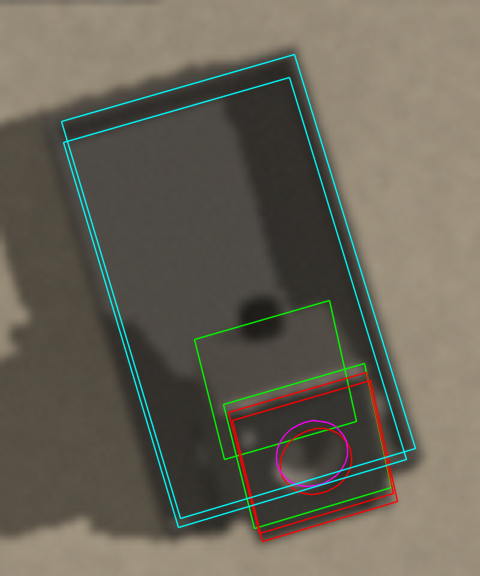

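Request:
move_arm(steps=[[1, 207, -284, 0, 0, 0, -0.913], [1, 207, -284, 0, 0, 0, -0.913], [1, 207, -284, 0, 0, 0, -0.913], [1, 207, -284, 0, 0, 0, -0.913], [1, 207, -284, 0, 0, 0, -0.913]])

```text
clock: 2.42
position: [359.1, 408.8, 231.5]
ee_rot: [0.873, -0.487, 0.0, -0.0]
contact_force: [0.2, 0.4, 0.3]
gripper_width: 85.3
```

Request:
move_arm(steps=[[1, 42, -57, 0, 0, 0, -0.125], [1, 84, -114, 0, 0, 0, -0.25], [1, 84, -114, 0, 0, 0, -0.288], [1, 84, -114, 0, 0, 0, -0.288]])

```text
clock: 2.75
position: [444.1, 292.9, 231.7]
ee_rot: [0.795, -0.607, 0.0, 0.0]
contact_force: [-0.2, 0.2, -0.0]
gripper_width: 85.6
```

```bash
python3 - <<'E'
from h import *
s=readout.read_state();print(s['clock'],s['position'],s['ee_rot'],s['contact_force'])
for n in('scene','top'):
    p=optics.get_image(n);cv2.imwrite(f'pics/{n}1.png',p['frame'])
    x0,y0,x1,y1=(395,230,495,370) if n=='scene' else (130,220,250,310)
    c=cv2.resize(p['frame'][y0:y1,x0:x1],None,fx=4.2 if n=='scene' else 6,fy=4.2 if n=='scene' else 6,interpolation=cv2.INTER_CUBIC)
    c=cv2.convertScaleAbs(c,alpha=1.4,beta=10);cv2.imwrite(f'pics/{n}1c.png',c)
    print(n,proj(p,[s['position']]))
E
```

```text
2.75 [444.14504691 292.92175258 231.65441886] [ 7.94671544e-01 -6.07039609e-01  2.16823896e-04  5.27827756e-05] [-0.23858483  0.23393428 -0.01628133]
scene [[461.53120523 270.0024388 ]]
top [[179.91887805 260.7887148 ]]
```

View pics/scene1c.png

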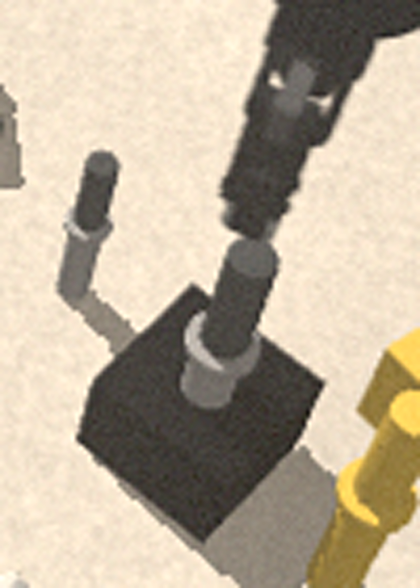

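View pics/top1c.png

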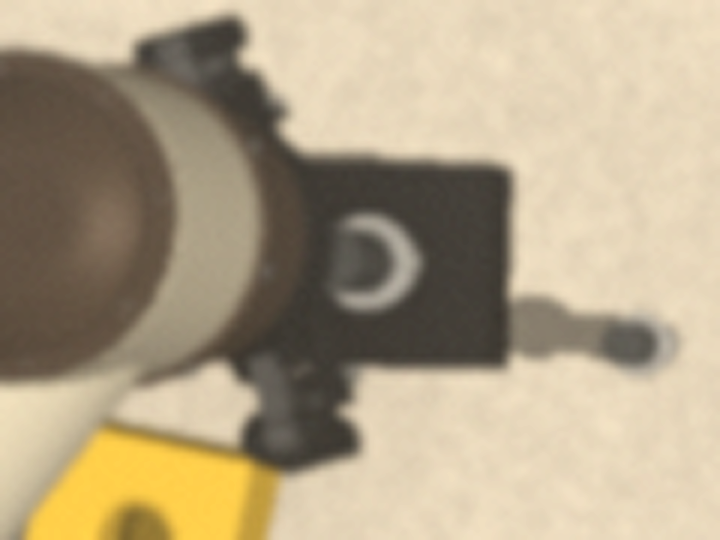

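Request:
move_arm(steps=[[1, -1, 2, -30, 0, 0, 0], [1, -1, 2, -60, 0, 0, 0], [1, -1, 2, -90, 0, 0, 0], [1, -1, 2, -110, 0, 0, 0], [1, -1, 2, -116, 0, 0, 0]])

```text
clock: 3.27
position: [439.3, 297.7, 111.8]
ee_rot: [0.796, -0.605, -0.001, 0.003]
contact_force: [-0.2, -0.2, 0.2]
gripper_width: 85.7
```

Request:
move_arm(steps=[[-1, 0, 0, 0, 0, 0, 0], [-1, 0, 0, 0, 0, 0, 0], [-1, 0, 0, 0, 0, 0, 0], [-1, 0, 0, 0, 0, 0, 0], [-1, 0, 0, 0, 0, 0, 0]])

```text
clock: 3.68
position: [441.9, 299.1, 116.7]
ee_rot: [0.796, -0.605, 0.0, -0.001]
contact_force: [0.8, -0.2, 1.3]
gripper_width: 26.0
```

```bash
python3 - <<'E'
from h import *
s=readout.read_state();print(s)
E
```

```text
{'clock': 3.6833, 'joints': array([ 8.99237545e-01,  3.44884688e-01, -3.74392016e-01,  1.47955949e-04,
       -8.48732342e-01, -6.28115883e-01]), 'joint_vel': array([-0.00213746,  0.00440129, -0.0084406 , -0.00301824,  0.00244002,
       -0.00145912]), 'joint_efforts': array([ 5.02035837e-02, -3.34874403e+01,  1.52937287e+01,  3.39684807e+00,
        6.08507093e-03, -4.05014052e-04]), 'position': array([441.91878144, 299.13559471, 116.65547808]), 'ee_rot': array([ 7.96210994e-01, -6.05017444e-01,  8.58407371e-05, -1.39210376e-03]), 'contact_force': array([ 0.75826915, -0.16992135,  1.27846183]), 'wrist_torque': array([-0.01772552, -0.00073542,  0.05314829]), 'gripper_width': 25.95713728667948}
```

```bash
python3 - <<'E'
from h import *
s=readout.read_state();print(s['clock'],s['position'],s['ee_rot'],s['contact_force'])
for n in('scene','top'):
    p=optics.get_image(n);cv2.imwrite(f'pics/{n}2.png',p['frame'])
    x0,y0,x1,y1=(415,250,495,370) if n=='scene' else (130,220,250,310)
    c=cv2.resize(p['frame'][y0:y1,x0:x1],None,fx=5 if n=='scene' else 6,fy=5 if n=='scene' else 6,interpolation=cv2.INTER_CUBIC)
    c=cv2.convertScaleAbs(c,alpha=1.6,beta=20);cv2.imwrite(f'pics/{n}2c.png',c)
    print(n,proj(p,[s['position']]))
E
```

```text
3.6833 [441.91878144 299.13559471 116.65547808] [ 7.96210994e-01 -6.05017444e-01  8.58407371e-05 -1.39210376e-03] [ 0.75826915 -0.16992135  1.27846183]
scene [[452.33692702 306.01879841]]
top [[187.90524169 263.03063917]]
```

View pics/scene2c.png

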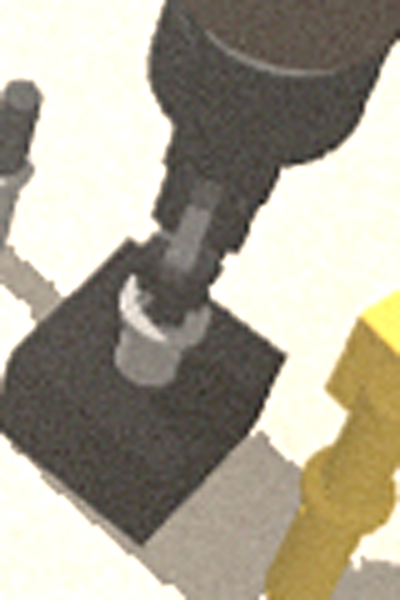

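View pics/top2c.png

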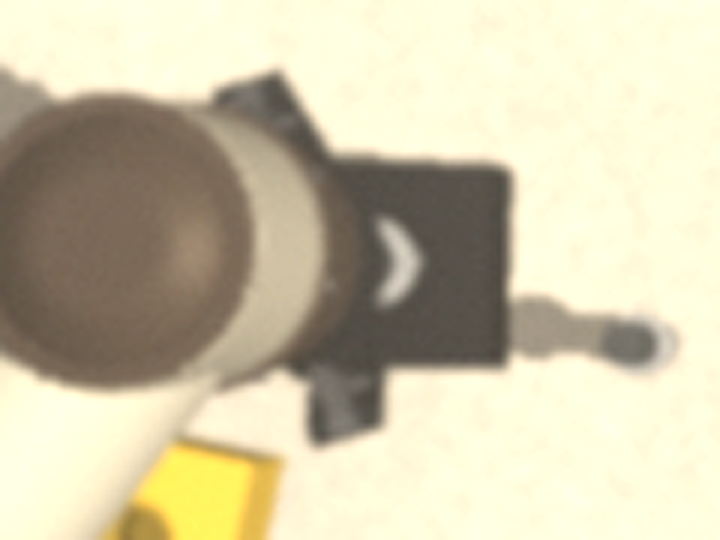

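Request:
move_arm(steps=[[-0.2, 0, 0, 0, 0, 0, 0], [-0.2, 1, -3.5, 0, 0, 0, 0], [-0.2, 1, -3.5, 0, 0, 0, 0], [-1, 1, -3.5, 0, 0, 0, 0], [-1, 1, -3.5, 0, 0, 0, 0]])

```text
clock: 4.2
position: [442.7, 295.0, 115.4]
ee_rot: [0.796, -0.605, 0.0, -0.0]
contact_force: [0.1, -0.4, 0.3]
gripper_width: 22.7
```

Request:
move_arm(steps=[[-1, 0, 0, 0, 0, 0, 0], [-1, 0, 0, 0, 0, 0, 0], [-1, 0, 0, 0, 0, 0, 0]])

```text
clock: 4.45
position: [442.6, 295.0, 115.3]
ee_rot: [0.796, -0.605, 0.0, -0.0]
contact_force: [1.3, -1.6, 0.4]
gripper_width: 22.9
```

Request:
move_arm(steps=[[-1, 0, 0, 8, 0, 0, 0], [-1, 0, 0, 25, 0, 0, 0], [-1, 0, 0, 45, 0, 0, 0], [-1, 0, 0, 65, 0, 0, 0], [-1, 0, 0, 85, 0, 0, 0]])

```text
clock: 4.87
position: [441.7, 294.4, 200.9]
ee_rot: [0.796, -0.605, -0.0, 0.001]
contact_force: [-0.0, 0.3, -2.1]
gripper_width: 22.5
```

```bash
python3 - <<'E'
from h import *
s=readout.read_state();print(s)
v=np.load('port.npy');print(v)
from fit import *
print(W(*v[:3],B(0,0,70)),W(*v[:3],B(0,0,160)),W(*v[:3],B(0,0,160+110)))
E
```

```text
{'clock': 4.8667, 'joints': array([ 8.93362090e-01,  2.51529889e-01, -2.66967043e-01, -8.16843762e-04,
       -1.05441447e+00, -6.22215318e-01]), 'joint_vel': array([-1.26209729e-04, -2.30971196e-01,  3.45713450e-01,  4.66319063e-04,
       -5.71227299e-01,  1.80936379e-03]), 'joint_efforts': array([-8.17685458e-02, -3.15189850e+01,  1.76712173e+01,  4.19150189e+00,
        3.25543536e-01,  6.92877325e-05]), 'position': array([441.67173142, 294.44169259, 200.87792409]), 'ee_rot': array([ 7.96067080e-01, -6.05207369e-01, -3.84013898e-04,  1.04733696e-03]), 'contact_force': array([-0.04490177,  0.34121728, -2.1378463 ]), 'wrist_torque': array([-0.00404079, -0.08054044,  0.00014045]), 'gripper_width': 22.519093038896322}
[ 6.15341515e+02 -4.86832277e+01  2.70497098e-01  7.21912212e+00]
[[576.65110439 -59.41182267 157.3406431 ]] [[526.90629031 -73.20573044 231.06432709]] [[466.1070731  -90.06495105 321.17105196]]
```

Request:
move_arm(steps=[[-1, 0, 0, 40, 0, 0, 0], [-1, 6, -20, 70, 0, 0, 0], [-1, 11, -58, 85, 0, 0, 0], [-1, 16, -98, 85, 0.033, -0.118, 0], [-1, 21, -138, 85, 0.065, -0.236, 0]])

```text
clock: 5.28
position: [464.9, 156.8, 286.8]
ee_rot: [0.79, -0.6, 0.076, -0.1]
contact_force: [0.2, -1.5, -2.6]
gripper_width: 22.4
```

```bash
python3 - <<'E'
from h import *
s=readout.read_state();print({k:s[k] for k in('clock','joints','position','ee_rot','contact_force')})
E
```

```text
{'clock': 5.2833, 'joints': array([ 0.72435869, -0.01662379, -0.43142446,  0.1353348 , -0.93301452,
       -0.52168891]), 'position': array([464.85412507, 156.79666933, 286.83733609]), 'ee_rot': array([ 0.78990129, -0.60026292,  0.07564198, -0.1000933 ]), 'contact_force': array([ 0.19394739, -1.53682221, -2.55225498])}
```

Request:
move_arm(steps=[[-1, 5, -40, 0, 0, 0, 0], [-1, 10, -80, 0, 0.033, -0.118, 0], [-1, 15, -120, 0, 0.065, -0.236, 0], [-1, 20, -160, 0, 0.098, -0.353, 0], [-1, 25, -200, 0, 0.098, -0.353, 0]])

```text
clock: 5.7
position: [474.9, -36.9, 274.5]
ee_rot: [0.76, -0.58, 0.177, -0.232]
contact_force: [-3.5, -1.0, -6.5]
gripper_width: 22.9
```

```bash
python3 - <<'E'
from h import *
s=readout.read_state();print({k:s[k] for k in('clock','joints','position','ee_rot','contact_force')})
E
```

```text
{'clock': 5.7, 'joints': array([ 0.26315871, -0.16077774, -0.64455011, -0.00473965, -0.49404275,
        0.0066023 ]), 'position': array([474.91594385, -36.85726632, 274.48084225]), 'ee_rot': array([ 0.7600374 , -0.58049977,  0.1771322 , -0.2323518 ]), 'contact_force': array([-3.45349366, -0.95608495, -6.4959988 ])}
```

```bash
cat > kin.py <<'E'
import numpy as np
from scipy.optimize import least_squares
from scipy.spatial.transform import Rotation as R
D=[([1.44257042e+00,3.84681540e-01,7.89528836e-03,-2.82055324e-05,-1.19400293e+00,-2.58618931e-01],[235.742,578.805,231.317],[ 9.81351133e-01,-1.92223705e-01,-1.33182414e-05,-2.70882842e-06]),
([8.99237545e-01,3.44884688e-01,-3.74392016e-01,1.47955949e-04,-8.48732342e-01,-6.28115883e-01],[441.919,299.136,116.655],[7.96210994e-01,-6.05017444e-01,8.58407371e-05,-1.39210376e-03]),
([8.93362090e-01,2.51529889e-01,-2.66967043e-01,-8.16843762e-04,-1.05441447e+00,-6.22215318e-01],[441.672,294.442,200.878],[7.96067080e-01,-6.05207369e-01,-3.84013898e-04,1.04733696e-03]),
([0.72435869,-0.01662379,-0.43142446,0.1353348,-0.93301452,-0.52168891],[464.854,156.797,286.837],[0.78990129,-0.60026292,0.07564198,-0.1000933]),
([0.26315871,-0.16077774,-0.64455011,-0.00473965,-0.49404275,0.0066023],[474.916,-36.857,274.481],[0.7600374,-0.58049977,0.1771322,-0.2323518])]
Ry=lambda a:R.from_euler('y',a);Rx=lambda a:R.from_euler('x',a);Rz=lambda a:R.from_euler('z',a)
def fk(j,v):
    H,r0,L1,L2,e,d,L3=v
    Q=Rz(j[0]);p=Q.apply([r0,d,H])
    Q=Q*Ry(j[1]);p=p+Q.apply([0,0,L1])
    Q=Q*Ry(-j[2]);p=p+Q.apply([L2,0,e])
    Q=Q*Rx(j[3])*Ry(-j[4]);
    Q=Q*Rx(-j[5] if SG else j[5]);p=p+Q.apply([L3,0,0])
    return p,Q
SG=0
def ik(P,tilt,yaw,v,j0,lim=True):
    # target tool direction
    dr=np.array([np.sin(tilt)*np.cos(yaw),np.sin(tilt)*np.sin(yaw),-np.cos(tilt)])
    f=lambda j:np.r_[fk(np.r_[j,0],v)[0]-P,300*(fk(np.r_[j,0],v)[1].apply([1,0,0])-dr)]
    return least_squares(f,j0)
E
python3 - <<'E'
from kin import *
import kin
def res(v): return np.ravel([fk(j,v)[0]-p for j,p,q in D])
f=least_squares(res,[200,0,570,415,0,-160,300],x_scale=100)
print(f.x,np.round(f.fun.reshape(-1,3),1).tolist())
for j,p,q in D: print(fk(j,f.x)[1].apply([1,0,0]),R.from_quat(q).apply([0,0,1]))
np.save('kin.npy',f.x)
for k in(230,200,170,140,125,115,110,105):
    from fit import W,B
    P=W(615.3,-48.7,.2705,B(0,0,k))[0]
    s=ik(P,np.radians(35),.2705,f.x,[.2,-.1,-.6,0,-.5]);print(k,np.round(P,1),np.round(s.x,3),s.cost)
E
```

```text
[ 165.11345206   -6.59475982  478.87994238  454.41745212   15.09874806
 -170.2099172   209.41163512] [[10.0, -4.3, 15.1], [7.2, -7.6, 1.7], [13.4, -0.5, 6.6], [-26.8, 33.8, -15.0], [-2.7, -12.7, -8.3]]
[ 2.69252815e-05  3.73287125e-06 -1.00000000e+00] [-2.50983405e-05  1.04367871e-05 -1.00000000e+00]
[ 0.00164734  0.00225112 -0.99999611] [ 0.00182119  0.00211295 -0.99999611]
[-7.72146887e-04 -2.09315441e-03 -9.99997511e-01] [-0.00187911 -0.00120268 -0.99999751]
[ 0.09600181  0.22968266 -0.96851924] [ 0.23966399  0.0673175  -0.96851924]
[ 0.54018381  0.14320149 -0.82927365] [ 0.53901452  0.14754171 -0.82927365]
230 [488.2 -84.  288.4] [ 0.149 -0.125 -0.566  0.138 -0.527] 1.4169673653975365e-26
200 [504.8 -79.4 263.8] [ 0.155 -0.064 -0.572  0.149 -0.46 ] 2.7362041091019227e-26
170 [521.3 -74.8 239.3] [ 0.16  -0.001 -0.573  0.164 -0.396] 8.307164868106449e-24
140 [537.9 -70.2 214.7] [ 0.165  0.065 -0.569  0.185 -0.335] 7.859476665499339e-27
125 [546.2 -67.9 202.4] [ 0.167  0.098 -0.565  0.198 -0.305] 4.231726613219917e-26
115 [551.7 -66.3 194.2] [ 0.169  0.121 -0.562  0.208 -0.286] 3.931362893176359e-26
110 [554.5 -65.6 190.1] [ 0.169  0.132 -0.56   0.214 -0.277] 3.5660025812208296e-27
105 [557.3 -64.8 186. ] [ 0.17   0.143 -0.558  0.219 -0.267] 3.719799642859817e-27
```

```bash
sed -i 's/Rx(j\[3\])/Rx(-j[3])/' kin.py; cat > kfit.py <<'E'
from kin import *
def res(v): return np.ravel([fk(j,v)[0]-p for j,p,q in D])
f=least_squares(res,[200,0,570,415,0,-160,300],x_scale=100)
print(f.x,np.round(f.fun.reshape(-1,3),1).tolist())
np.save('kin.npy',f.x)
for k in(230,200,170,140,125,115,110,105):
    from fit import W,B
    P=W(615.3,-48.7,.2705,B(0,0,k))[0]
    s=ik(P,np.radians(35),.2705,f.x,[.2,-.1,-.6,0,-.5]);print(k,np.round(P,1),np.round(s.x,3),s.cost)
E
python3 kfit.py
```

```text
[ 173.65832759  -20.41309968  552.39607177  448.50302245    5.38372678
 -159.74649806  286.36347967] [[0.2, 1.7, 8.0], [-0.7, -0.8, -0.9], [1.5, 1.9, 3.8], [-3.5, -3.3, -14.0], [1.7, 0.5, 3.1]]
230 [488.2 -84.  288.4] [ 0.099 -0.119 -0.591 -0.205 -0.504] 3.8170421568678615e-26
200 [504.8 -79.4 263.8] [ 0.108 -0.064 -0.606 -0.223 -0.434] 3.3844402787399156e-23
170 [521.3 -74.8 239.3] [ 0.116 -0.006 -0.616 -0.249 -0.367] 1.297173290261486e-26
140 [537.9 -70.2 214.7] [ 0.123  0.054 -0.621 -0.288 -0.302] 1.6897622456963666e-26
125 [546.2 -67.9 202.4] [ 0.126  0.084 -0.622 -0.313 -0.271] 3.893133337854668e-27
115 [551.7 -66.3 194.2] [ 0.129  0.105 -0.622 -0.334 -0.25 ] 2.5606671502506925e-27
110 [554.5 -65.6 190.1] [ 0.13   0.115 -0.622 -0.345 -0.241] 3.184780002094536e-26
105 [557.3 -64.8 186. ] [ 0.131  0.126 -0.622 -0.357 -0.231] 2.0637363024393273e-25
```

Request:
move_arm(steps=[[-1, 2, -25, 0, 0, 0, 0], [-1, 2, -40, 0, 0, 0, 0], [-1, 2, -40, 0, 0, 0, 0], [-1, 2, -40, 0, 0, 0, 0], [-1, 2, -40, 0, 0, 0, 0]])

```text
clock: 6.12
position: [488.2, -71.7, 284.3]
ee_rot: [0.759, -0.578, 0.181, -0.237]
contact_force: [-0.1, 0.4, -1.7]
gripper_width: 23.1
```

```bash
python3 - <<'E'
from fit import *
from scipy.spatial.transform import Rotation as R
s=readout.read_state();print({k:s[k] for k in('clock','joints','position','ee_rot','contact_force')})
v=np.load('port.npy')
z=R.from_quat(s['ee_rot']).apply([0,0,1]);print('toolz',z,'bore',W(0,0,v[2],-up))
tip=s['position']+110.3*z;print('tip',tip)
for n in('scene','top'):
    p=optics.get_image(n);cv2.imwrite(f'pics/{n}3.png',p['frame'])
    x0,y0,x1,y1=(235,160,335,290) if n=='scene' else (285,105,405,225)
    f=4.5 if n=='scene' else 5
    c=cv2.resize(p['frame'][y0:y1,x0:x1],None,fx=f,fy=f,interpolation=cv2.INTER_CUBIC)
    c=cv2.convertScaleAbs(c,alpha=1.5,beta=15)
    def L(P,col,cl=False):
        Z=(proj(p,P)-[x0,y0]+.5)*f;cv2.polylines(c,[np.int32(Z)],cl,col,1,cv2.LINE_AA)
    L([s['position'],tip],(0,255,0))
    x=R.from_quat(s['ee_rot']).apply([1,0,0]);y=R.from_quat(s['ee_rot']).apply([0,1,0])
    for k,r in((0,10.5),(3,12.5),(85,18),(93,18)):
        L([tip-k*z+r*(x*np.cos(g)+y*np.sin(g)) for g in np.linspace(0,6.28,24)],(0,0,255),True)
    cv2.imwrite(f'pics/{n}3c.png',c)
E
```

```text
{'clock': 6.1167, 'joints': array([ 0.13101612, -0.12361456, -0.54049571, -0.14807687, -0.55649186,
        0.24001194]), 'position': array([488.18362684, -71.68870742, 284.27975818]), 'ee_rot': array([ 0.75929094, -0.57812498,  0.18125352, -0.23747831]), 'contact_force': array([-0.14960878,  0.40162905, -1.72579795])}
toolz [ 0.54983259  0.15105588 -0.82150243] bore [[ 0.55272016  0.15326564 -0.81915204]]
tip [548.8301617  -55.02724377 193.66804018]
```

View pics/scene3c.png

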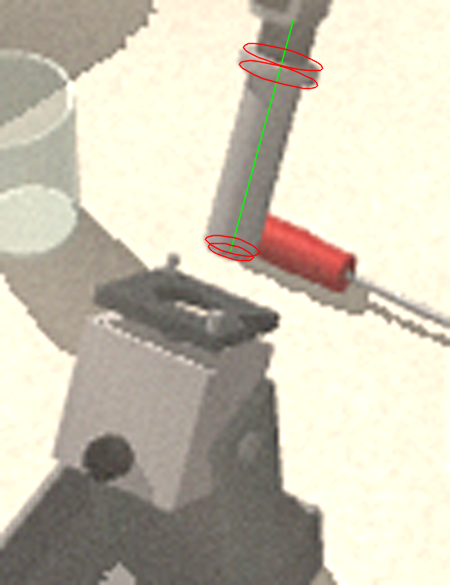

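View pics/top3c.png

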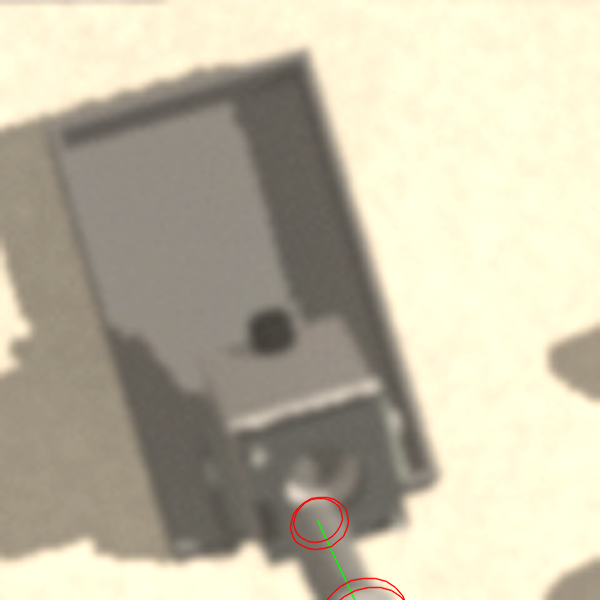

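```bash
cat > ef.py <<'E'
from fit import *
import pickle
from scipy.ndimage import map_coordinates
from scipy.optimize import minimize
try: C=pickle.load(open('cams.pkl','rb'))
except Exception:
    C={n:{k:v for k,v in optics.get_image(n).items() if k!='frame'} for n in('scene','top')};pickle.dump(C,open('cams.pkl','wb'))
def gray(f,sg):
    g=cv2.cvtColor(cv2.imread(f),cv2.COLOR_BGR2GRAY).astype(float);g=np.log(g+10)*60
    return cv2.GaussianBlur(g,(0,0),sg)
def edgescore(g,uv):  # polyline points; normal derivative magnitude
    d=np.gradient(uv,axis=0);n=np.c_[-d[:,1],d[:,0]];n/=np.linalg.norm(n,axis=1)[:,None]+1e-9
    a=map_coordinates(g,[(uv+n*.7)[:,1],(uv+n*.7)[:,0]],order=1);b=map_coordinates(g,[(uv-n*.7)[:,1],(uv-n*.7)[:,0]],order=1)
    return abs((a-b).mean())   # signed mean => coherent edges
def seg(P,Q,n=25): t=np.linspace(.06,.94,n)[:,None];return P+(Q-P)*t
def edges(v,cam):
    x,y,t,h=v;E=[]
    b=lambda a,bb,k:B(a,bb,k)
    if cam=='scene':
        E+=[(b(33,-33,70),b(33,-33,5)),(b(33,33,70),b(33,33,0)),(b(33,-33,70),b(33,33,70))]
        k=78+h;j=70+h
        E+=[(b(32,-32,k),b(-32,-32,k)),(b(-32,-32,k),b(-32,32,k)),(b(-32,32,j),b(32,32,j)),(b(32,32,j),b(32,-32,j))]
    else:
        E+=[(b(33,-33,70),b(33,33,70)),(b(33,-33,70),b(33,-33,5))]
        k=78+h;j=70+h
        E+=[(b(-32,-32,k),b(-32,32,k)),(b(-32,-32,k),b(32,-32,k)),(b(-32,32,k),b(32,32,k))]
    E=[W(x,y,t,seg(np.array(p),np.array(q))) for p,q in E]
    th=np.linspace(0,2*np.pi,60)
    E.append(W(x,y,t,np.array([B(16.5*np.cos(a),16.5*np.sin(a),78+h) for a in th])))
    return E
def score(v,cams,sg,off={'scene':(0,0),'top':(0,0)}):
    s=0
    for c in cams:
        g=G[c,sg]
        for e in edges(v,c): s+=min(edgescore(g,proj(C[c],e)+off[c]),40)
    return -s
G={(c,sg):gray(f'pics/{c}0.png',sg) for c in('scene','top') for sg in(.8,1.5,2.5)}
if __name__=='__main__':
    for cams in(['scene'],['top'],['scene','top']):
        best=None
        for x0 in([615.3,-48.7,.27,7.2],[616.2,-49.5,.287,7],[613,-47,.277,4],[617,-52,.27,8]):
            v=np.array(x0)
            for sg in(2.5,1.5,.8):
                f=minimize(score,v,args=(cams,sg),method='Nelder-Mead',options=dict(initial_simplex=v+np.vstack([np.zeros(4),np.diag([3,3,.03,3])]),xatol=.01,fatol=.01,maxiter=600));v=f.x
            if best is None or f.fun<best.fun: best=f
            print(cams,np.round(f.x,3),round(f.fun,1))
        if len(cams)==2: np.save('port2.npy',best.x)
E
python3 ef.py
```

```text
['scene'] [ 6.08361e+02 -5.51710e+01  2.71000e-01  1.61000e-01] -103.3
['scene'] [ 6.08351e+02 -5.51570e+01  2.71000e-01  1.64000e-01] -103.3
['scene'] [ 6.08356e+02 -5.51780e+01  2.71000e-01  1.54000e-01] -103.3
['scene'] [ 6.08367e+02 -5.51580e+01  2.71000e-01  1.73000e-01] -103.3
['top'] [ 6.09778e+02 -4.89460e+01  2.61000e-01 -4.33400e+00] -69.1
['top'] [ 6.09781e+02 -4.89450e+01  2.61000e-01 -4.32800e+00] -69.1
['top'] [ 6.09777e+02 -4.89480e+01  2.61000e-01 -4.34000e+00] -69.1
['top'] [ 6.09781e+02 -4.89450e+01  2.61000e-01 -4.33400e+00] -69.1
['scene', 'top'] [ 6.11894e+02 -5.22640e+01  2.82000e-01  3.54500e+00] -141.2
['scene', 'top'] [ 6.11892e+02 -5.22650e+01  2.82000e-01  3.54600e+00] -141.2
['scene', 'top'] [ 6.11881e+02 -5.22740e+01  2.82000e-01  3.53300e+00] -141.2
['scene', 'top'] [ 6.11878e+02 -5.22880e+01  2.82000e-01  3.54300e+00] -141.2
```

```bash
cat > ov.py <<'E'
from ef import *
def ov(v,c,box,f,out,src=None,off=(0,0),tray=False):
    x0,y0,x1,y1=box
    im=cv2.imread(src or f'pics/{c}0.png')
    o=cv2.convertScaleAbs(cv2.resize(im[y0:y1,x0:x1],None,fx=f,fy=f,interpolation=cv2.INTER_CUBIC),alpha=1.5,beta=15)
    def pl(P,col):
        Z=(proj(C[c],W(*v[:3],np.array(P)))+off-[x0,y0]+.5)*f;cv2.polylines(o,[np.int32(Z)],True,col,1,cv2.LINE_AA)
    q4=[(1,1),(1,-1),(-1,-1),(-1,1)]
    for k in(0,70): pl([B(33*a,33*b,k) for a,b in q4],(0,255,0))
    pl([B(33,33,0),B(33,33,70)],(0,255,0));pl([B(33,-33,0),B(33,-33,70)],(0,255,0))
    for k in(70+v[3],78+v[3]):
        pl([B(32*a,32*b,k) for a,b in q4],(0,0,255))
        pl([B(16.5*np.cos(g),16.5*np.sin(g),k) for g in np.linspace(0,6.28,30)],(255,0,255) if k<78 else (0,0,255))
    cv2.imwrite(out,o)
    return o
if __name__=='__main__':
    A=[615.3,-48.7,.27,7.2];E=[608.4,-55.2,.271,.2]
    a=ov(A,'scene',(243,212,303,280),6.6,'pics/o1.png');b=ov(E,'scene',(243,212,303,280),6.6,'pics/o2.png')
    cv2.imwrite('pics/o12.png',np.hstack([a,b]))
    E=[609.8,-48.9,.261,-4.3]
    a=ov(A,'top',(315,160,380,222),6,'pics/o1.png');b=ov(E,'top',(315,160,380,222),6,'pics/o2.png')
    cv2.imwrite('pics/o34.png',np.hstack([a,b]))
E
python3 ov.py
```

```text
(no output)
```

View pics/o12.png

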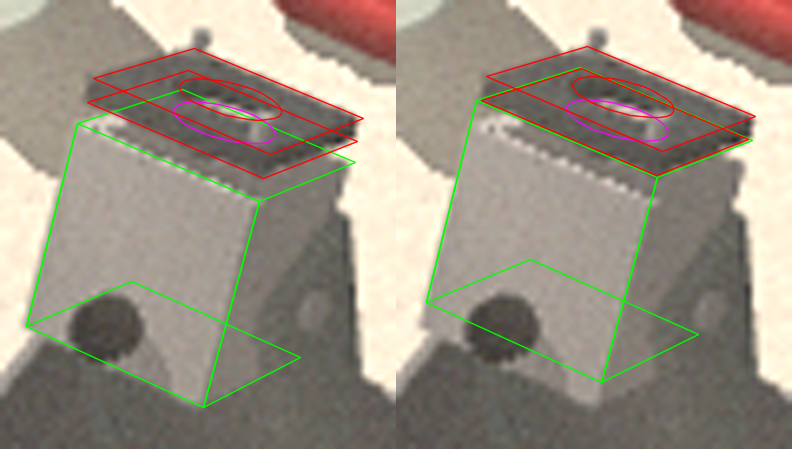

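View pics/o34.png

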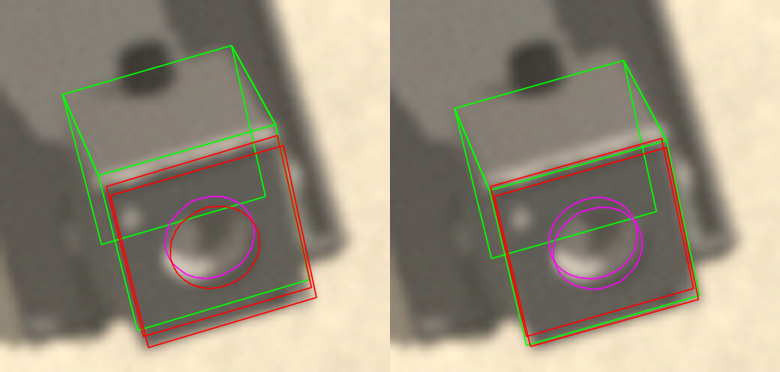

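```bash
cat > rodoff.py <<'E'
from ef import *
from scipy.spatial.transform import Rotation as R
import sys
def rodoff(state,files,L=110.3):
    Q=R.from_quat(state['ee_rot']);z=Q.apply([0,0,1]);tip=np.array(state['position'])+L*z
    for c,f in files.items():
        g=gray(f,1.0);cam,_=ray(C[c],(320,240))
        out=[]
        for k0 in (8,20,35,50,65,78):
            P=tip-k0*z;vd=P-cam;sd=np.cross(vd,z);sd/=np.linalg.norm(sd)
            prof=np.linspace(-26,26,209)
            acc=0
            for dk in np.linspace(-5,5,11):
                uv=proj(C[c],[P-dk*z+a*sd for a in prof]);acc=acc+map_coordinates(g,[uv[:,1],uv[:,0]],order=1)
            d=np.abs(np.gradient(acc/11))
            l=prof[:104][np.argmax(d[:104])];r=prof[105:][np.argmax(d[105:])]
            out.append((k0,round(l,1),round(r,1),round((l+r)/2,2)))
        print(c,'side dir',np.round(sd,2),out)
if __name__=='__main__':
    s=dict(position=[488.18362684,-71.68870742,284.27975818],ee_rot=[0.75929094,-0.57812498,0.18125352,-0.23747831])
    rodoff(s,{'scene':'pics/scene3.png','top':'pics/top3.png'})
E
python3 rodoff.py
```

```text
scene side dir [ 0.57 -0.79  0.23] [(8, np.float64(-10.5), np.float64(13.0), np.float64(1.25)), (20, np.float64(-12.5), np.float64(13.2), np.float64(0.38)), (35, np.float64(-11.8), np.float64(13.0), np.float64(0.62)), (50, np.float64(-11.5), np.float64(13.2), np.float64(0.88)), (65, np.float64(-11.8), np.float64(13.0), np.float64(0.62)), (78, np.float64(-12.0), np.float64(13.0), np.float64(0.5))]
top side dir [ 0.4  -0.91  0.1 ] [(8, np.float64(-26.0), np.float64(10.2), np.float64(-7.88)), (20, np.float64(-16.0), np.float64(10.2), np.float64(-2.88)), (35, np.float64(-14.5), np.float64(8.8), np.float64(-2.88)), (50, np.float64(-14.5), np.float64(8.5), np.float64(-3.0)), (65, np.float64(-15.2), np.float64(9.5), np.float64(-2.88)), (78, np.float64(-19.0), np.float64(12.8), np.float64(-3.12))]
```

```bash
cat >> rodoff.py <<'E'
def axoff(s,files,L=110.3,lat={'scene':.6,'top':-2.9}):
    Q=R.from_quat(s['ee_rot']);z=Q.apply([0,0,1]);tip=np.array(s['position'])+L*z
    for c,f in files.items():
        g=gray(f,.8);cam,_=ray(C[c],(320,240));P=tip-85*z;vd=P-cam;sd=np.cross(vd,z);sd/=np.linalg.norm(sd)
        toc=-(vd-z*(vd@z));toc/=np.linalg.norm(toc)
        for nm,k0,r in(('collar lower edge side',85,18),('collar upper',93,18),('tip',0,10.5)):
            for side in(-1,1,0):
                o=(side*(15.5 if r==18 else 7)*sd if side else 0*sd)
                ext=toc*np.sqrt(r*r-(o@o))
                pr=np.linspace(-12,12,97)
                P=[tip-(k0+a)*z+o+ext+lat[c]*sd for a in pr]
                uv=proj(C[c],P);v=map_coordinates(g,[uv[:,1],uv[:,0]],order=1);d=np.gradient(v)
                i=np.argsort(-abs(d))[:1];print(c,nm,side,'px/mm',round(np.linalg.norm(uv[-1]-uv[0])/24,2),[(round(pr[j],1),round(d[j],1)) for j in i])
if __name__=='__main__':
    axoff(s,{'scene':'pics/scene3.png','top':'pics/top3.png'})
    print('bias of image per mm:')
    for c in('scene','top'):
        P=np.array([560,-60,190.]);u0=proj(C[c],[P])[0]
        for n,d in(('a',W(0,0,.27,nf)[0]),('y',W(0,0,.27,ey)[0]),('k',W(0,0,.27,up)[0])): print(c,n,np.round(proj(C[c],[P+10*d])[0]-u0,2)/10)
E
python3 rodoff.py|tail -n +3
```

```text
scene collar lower edge side -1 px/mm 0.5 [(np.float64(1.8), np.float64(-1.9))]
scene collar lower edge side 1 px/mm 0.5 [(np.float64(-0.2), np.float64(-1.0))]
scene collar lower edge side 0 px/mm 0.5 [(np.float64(9.5), np.float64(-1.7))]
scene collar upper -1 px/mm 0.5 [(np.float64(-6.2), np.float64(-1.9))]
scene collar upper 1 px/mm 0.5 [(np.float64(-8.2), np.float64(-1.0))]
scene collar upper 0 px/mm 0.5 [(np.float64(1.5), np.float64(-1.7))]
scene tip -1 px/mm 0.47 [(np.float64(-3.2), np.float64(-1.9))]
scene tip 1 px/mm 0.47 [(np.float64(0.5), np.float64(-1.5))]
scene tip 0 px/mm 0.47 [(np.float64(-0.8), np.float64(-1.9))]
top collar lower edge side -1 px/mm 0.27 [(np.float64(2.2), np.float64(-0.5))]
top collar lower edge side 1 px/mm 0.27 [(np.float64(9.5), np.float64(-0.3))]
top collar lower edge side 0 px/mm 0.26 [(np.float64(9.2), np.float64(0.5))]
top collar upper -1 px/mm 0.27 [(np.float64(-5.8), np.float64(-0.5))]
top collar upper 1 px/mm 0.27 [(np.float64(9.8), np.float64(-0.6))]
top collar upper 0 px/mm 0.27 [(np.float64(12.0), np.float64(-0.9))]
top tip -1 px/mm 0.24 [(np.float64(-8.0), np.float64(-0.2))]
top tip 1 px/mm 0.24 [(np.float64(-8.8), np.float64(0.4))]
top tip 0 px/mm 0.24 [(np.float64(0.2), np.float64(-0.6))]
bias of image per mm:
scene a [-0.232  0.072]
scene y [0.417 0.173]
scene k [ 0.12  -0.453]
top a [-0.095 -0.401]
top y [-0.451  0.133]
top k [0.103 0.215]
```

```bash
cat > pf.py <<'E'
from fit import *
from scipy.spatial.transform import Rotation as R
V=(615.2,-49.2,.277)
def inport(P,v=V):
    d=np.array(P)-W(*v,[0,0,100])[0]
    M=np.array([W(0,0,v[2],nf)[0],W(0,0,v[2],ey)[0],W(0,0,v[2],up)[0]]);return M@d,M
if __name__=='__main__':
    s=readout.read_state();Q=R.from_quat(s['ee_rot']);z=Q.apply([0,0,1])
    a,M=inport(s['position']);t,_=inport(s['position']+110.3*z)
    np.set_printoptions(precision=3,suppress=True)
    print('clock',s['clock'],'TCP a,y,k',a,'tip a,y,k',t,'F a,y,k',M@s['contact_force'],'toolz in port',M@z,'j',s['joints'],'pos',s['position'],'w',s['gripper_width'],'T',s['wrist_torque'])
    print('rows of M (a,y,k in world)',M)
E
python3 pf.py
```

```text
clock 6.3167 TCP a,y,k [  1.393  13.658 224.499] tip a,y,k [  1.078  13.167 114.2  ] F a,y,k [-1.477  0.214 -1.185] toolz in port [-0.003 -0.004 -1.   ] j [ 0.132 -0.124 -0.54  -0.148 -0.556  0.241] pos [488.703 -70.964 284.697] w 22.98430349989409 T [-0.366  1.484 -0.017]
rows of M (a,y,k in world) [[ 0.788  0.224  0.574]
 [-0.273  0.962  0.   ]
 [-0.552 -0.157  0.819]]
```

Request:
move_arm(steps=[[-1, 2.7, -13.2, -0.7, 0, 0, 0], [-1, 2.7, -13.2, -0.7, 0, 0, 0], [-1, 8.2, -11.6, -8.9, 0, 0, 0], [-1, 8.2, -11.6, -8.9, 0, 0, 0], [-1, 8.2, -11.6, -8.9, 0, 0, 0]])

```text
clock: 6.73
position: [496.9, -82.9, 274.9]
ee_rot: [0.76, -0.578, 0.181, -0.237]
contact_force: [-0.1, -0.4, -2.0]
gripper_width: 22.9
```

```bash
python3 pf.py; python3 - <<'E'
from rodoff import *
s=readout.read_state();f={}
for n in('scene','top'):
    p=optics.get_image(n);cv2.imwrite(f'pics/{n}4.png',p['frame']);f[n]=f'pics/{n}4.png'
rodoff(s,f)
from ov import ov
V=[615.2,-49.2,.277,7]
a=ov(V,'scene',(243,185,313,280),6,'pics/o5.png',f['scene']);b=ov(V,'top',(315,160,380,255),6,'pics/o6.png',f['top'],(-1.2,.3))
cv2.imwrite('pics/o56.png',np.hstack([a,b]))
E
```

```text
clock 6.7333 TCP a,y,k [ -0.468  -0.093 213.821] tip a,y,k [ -0.95   -0.608 103.524] F a,y,k [-1.329 -0.345 -1.496] toolz in port [-0.004 -0.005 -1.   ] j [ 0.088 -0.088 -0.517 -0.197 -0.552  0.319] pos [496.889 -82.934 274.884] w 22.894301020572524 T [-0.447  1.472 -0.013]
rows of M (a,y,k in world) [[ 0.788  0.224  0.574]
 [-0.273  0.962  0.   ]
 [-0.552 -0.157  0.819]]
scene side dir [ 0.57 -0.78  0.24] [(8, np.float64(-11.0), np.float64(13.2), np.float64(1.12)), (20, np.float64(-10.0), np.float64(13.2), np.float64(1.62)), (35, np.float64(-11.8), np.float64(13.2), np.float64(0.75)), (50, np.float64(-11.5), np.float64(13.0), np.float64(0.75)), (65, np.float64(-11.8), np.float64(13.2), np.float64(0.75)), (78, np.float64(-11.8), np.float64(13.2), np.float64(0.75))]
top side dir [ 0.41 -0.9   0.11] [(8, np.float64(-0.8), np.float64(10.8), np.float64(5.0)), (20, np.float64(-0.5), np.float64(22.2), np.float64(10.88)), (35, np.float64(-14.0), np.float64(22.0), np.float64(4.0)), (50, np.float64(-13.8), np.float64(9.0), np.float64(-2.38)), (65, np.float64(-15.0), np.float64(10.8), np.float64(-2.12)), (78, np.float64(-18.0), np.float64(13.5), np.float64(-2.25))]
```

View pics/o56.png

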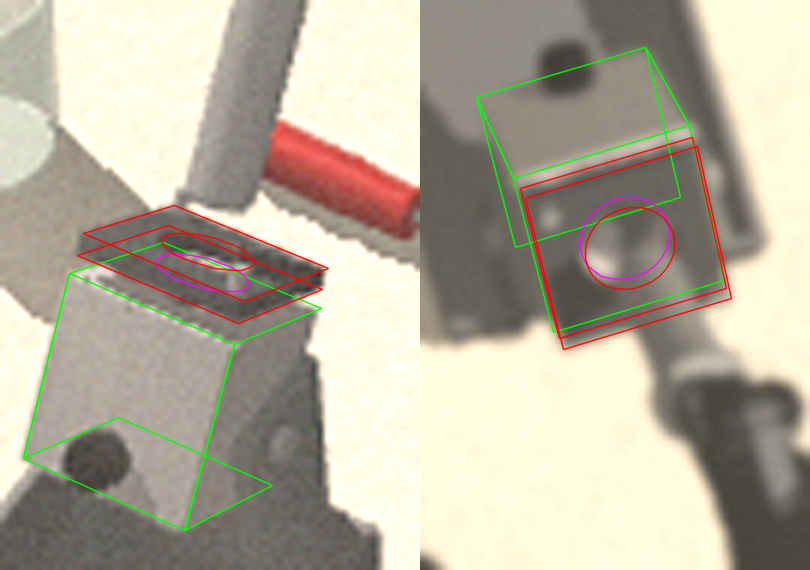

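Request:
move_arm(steps=[[-1, 2.6, 1.1, -2.9, 0, 0, 0], [-1, 4.8, 1.8, -6.2, 0, 0, 0], [-1, 7.0, 2.4, -9.5, 0, 0, 0], [-1, 8.6, 2.9, -11.9, 0, 0, 0], [-1, 10.3, 3.3, -14.4, 0, 0, 0]])

```text
clock: 7.25
position: [507.7, -80.2, 261.3]
ee_rot: [0.759, -0.578, 0.182, -0.238]
contact_force: [-0.6, 0.3, -2.3]
gripper_width: 22.9
```

```bash
python3 pf.py|head -1
```

```text
clock 7.25 TCP a,y,k [  0.865  -0.382 196.294] tip a,y,k [ 0.604 -1.001 85.996] F a,y,k [-1.763  0.443 -1.569] toolz in port [-0.002 -0.006 -1.   ] j [ 0.093 -0.056 -0.523 -0.204 -0.511  0.324] pos [507.688 -80.164 261.291] w 22.883023803009202 T [-0.362  1.505 -0.001]
```

Request:
move_arm(steps=[[-1, 1.0, 0.9, -2.0, 0, 0, 0], [-1, 2.3, 1.2, -4.0, 0, 0, 0], [-1, 3.6, 1.6, -6.0, 0, 0, 0], [-1, 4.9, 2.0, -8.0, 0, 0, 0], [-1, 6.3, 2.4, -10.0, 0, 0, 0]])

```text
clock: 7.67
position: [514.0, -77.8, 251.7]
ee_rot: [0.759, -0.578, 0.182, -0.238]
contact_force: [-0.8, -1.4, -2.0]
gripper_width: 22.7
```

```bash
python3 pf.py|head -1
```

```text
clock 7.6667 TCP a,y,k [  0.866   0.147 184.547] tip a,y,k [ 0.673 -0.488 74.249] F a,y,k [-2.06  -1.106 -0.943] toolz in port [-0.002 -0.006 -1.   ] j [ 0.098 -0.035 -0.529 -0.209 -0.483  0.327] pos [514.026 -77.812 251.669] w 22.715004218288012 T [-0.453  1.484 -0.067]
```

Request:
move_arm(steps=[[-1, 0.9, 0.3, -1.3, 0, 0, 0], [-1, 1.8, 0.5, -2.6, 0, 0, 0], [-1, 2.6, 0.8, -3.9, 0, 0, 0], [-1, 3.5, 1.0, -5.2, 0, 0, 0], [-1, 4.4, 1.3, -6.6, 0, 0, 0]])

```text
clock: 8.08
position: [518.4, -76.5, 245.1]
ee_rot: [0.759, -0.578, 0.182, -0.238]
contact_force: [0.2, -0.1, -2.0]
gripper_width: 22.8
```

```bash
python3 pf.py|head -1
```

```text
clock 8.0833 TCP a,y,k [  0.845   0.195 176.596] tip a,y,k [ 0.655 -0.441 66.298] F a,y,k [-0.985 -0.171 -1.719] toolz in port [-0.002 -0.006 -1.   ] j [ 0.1   -0.019 -0.531 -0.213 -0.466  0.331] pos [518.382 -76.524 245.144] w 22.7775749334468 T [-0.404  1.497  0.057]
```

Request:
move_arm(steps=[[-1, 0.6, 0.2, -0.8, 0, 0, 0], [-1, 1.1, 0.3, -1.6, 0, 0, 0], [-1, 1.7, 0.5, -2.5, 0, 0, 0], [-1, 2.2, 0.6, -3.3, 0, 0, 0], [-1, 2.8, 0.8, -4.1, 0, 0, 0]])

```text
clock: 8.5
position: [520.9, -76.1, 242.2]
ee_rot: [0.759, -0.577, 0.183, -0.238]
contact_force: [-11.5, -2.9, 11.3]
gripper_width: 22.8
```

```bash
python3 pf.py|head -1
```

```text
clock 8.5 TCP a,y,k [  1.205  -0.109 172.702] tip a,y,k [ 1.029 -0.8   62.405] F a,y,k [-3.219  0.393 16.   ] toolz in port [-0.002 -0.006 -1.   ] j [ 0.101 -0.012 -0.531 -0.215 -0.457  0.334] pos [520.897 -76.124 242.161] w 22.840057497356792 T [-0.452  2.472  0.186]
```

Request:
move_arm(steps=[[-1, 0.7, 0.2, -1.0, 0, 0, 0], [-1, 1.3, 0.4, -2.0, 0, 0, 0], [-1, 2.0, 0.6, -2.9, 0, 0, 0], [-1, 2.6, 0.7, -3.9, 0, 0, 0], [-1, 3.3, 0.9, -4.9, 0, 0, 0]])

```text
clock: 8.92
position: [523.8, -75.4, 237.8]
ee_rot: [0.759, -0.577, 0.183, -0.238]
contact_force: [-11.5, -2.7, 10.1]
gripper_width: 22.5
```

```bash
python3 pf.py|head -1
```

```text
clock 8.9167 TCP a,y,k [  1.169  -0.232 167.424] tip a,y,k [ 1.053 -0.939 57.127] F a,y,k [-3.879  0.514 15.082] toolz in port [-0.001 -0.006 -1.   ] j [ 0.101 -0.001 -0.533 -0.219 -0.445  0.338] pos [523.814 -75.423 237.817] w 22.543636495059545 T [-0.44   2.491  0.198]
```

Request:
move_arm(steps=[[-1, 0.8, 0.2, -1.2, 0, 0, 0], [-1, 1.6, 0.5, -2.4, 0, 0, 0], [-1, 2.5, 0.7, -3.7, 0, 0, 0], [-1, 3.3, 1.0, -4.9, 0, 0, 0], [-1, 4.1, 1.2, -6.1, 0, 0, 0]])

```text
clock: 9.33
position: [527.9, -74.2, 231.6]
ee_rot: [0.759, -0.578, 0.183, -0.238]
contact_force: [-9.4, -1.5, 8.7]
gripper_width: 23.0
```

Request:
move_arm(steps=[[-1, 0.8, 0.2, -1.2, 0, 0, 0], [-1, 1.6, 0.5, -2.4, 0, 0, 0], [-1, 2.5, 0.7, -3.7, 0, 0, 0], [-1, 3.3, 1.0, -4.9, 0, 0, 0], [-1, 4.1, 1.2, -6.1, 0, 0, 0]])

```text
clock: 9.75
position: [532.0, -73.0, 225.5]
ee_rot: [0.759, -0.578, 0.183, -0.238]
contact_force: [-11.5, -1.7, 11.3]
gripper_width: 22.7
```

```bash
python3 pf.py|head -1;python3 - <<'E'
from ov import *
f={}
for n in('scene','top'):
    p=optics.get_image(n);cv2.imwrite(f'pics/{n}5.png',p['frame']);f[n]=f'pics/{n}5.png'
V=[615.2,-49.2,.277,7]
a=ov(V,'scene',(243,185,313,290),5.5,'pics/o5.png',f['scene']);b=ov(V,'top',(315,150,380,255),5.5,'pics/o6.png',f['top'],(-1.2,.3))
cv2.imwrite('pics/o78.png',np.hstack([a,b]))
E
```

```text
clock 9.75 TCP a,y,k [  1.079  -0.146 152.42 ] tip a,y,k [ 0.946 -0.841 42.122] F a,y,k [-2.982  1.495 15.866] toolz in port [-0.001 -0.006 -1.   ] j [ 0.105  0.028 -0.534 -0.23  -0.415  0.348] pos [531.999 -73.006 225.474] w 22.72201831747368 T [-0.395  2.503  0.136]
```

View pics/o78.png

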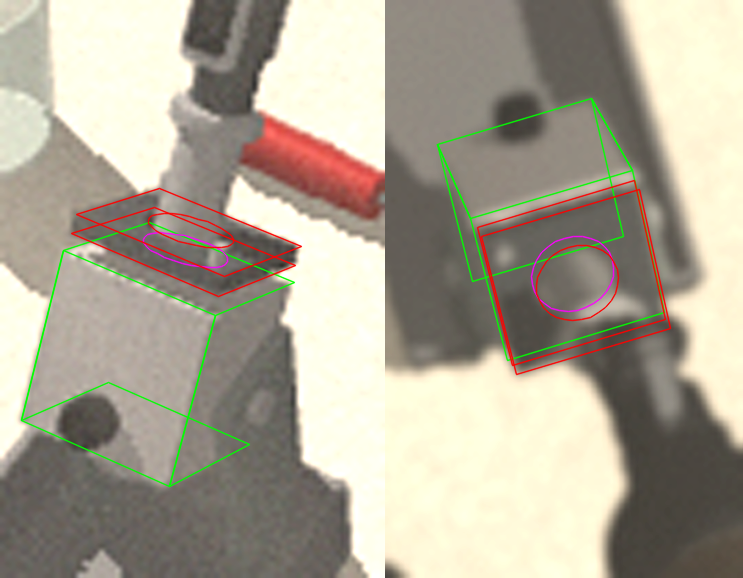

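Request:
move_arm(steps=[[-1, 0.8, 0.2, -1.2, 0, 0, 0], [-1, 1.6, 0.5, -2.4, 0, 0, 0], [-1, 2.5, 0.7, -3.7, 0, 0, 0], [-1, 3.3, 1.0, -4.9, 0, 0, 0], [-1, 4.1, 1.2, -6.1, 0, 0, 0]])

```text
clock: 10.27
position: [536.2, -71.7, 219.1]
ee_rot: [0.759, -0.578, 0.183, -0.238]
contact_force: [-10.8, -2.0, 10.5]
gripper_width: 22.8
```

Request:
move_arm(steps=[[-1, 0.8, 0.2, -1.2, 0, 0, 0], [-1, 1.6, 0.5, -2.4, 0, 0, 0], [-1, 2.5, 0.7, -3.7, 0, 0, 0], [-1, 3.3, 1.0, -4.9, 0, 0, 0], [-1, 4.1, 1.2, -6.1, 0, 0, 0]])

```text
clock: 10.68
position: [540.3, -70.5, 212.9]
ee_rot: [0.759, -0.578, 0.183, -0.238]
contact_force: [-9.5, -2.3, 8.5]
gripper_width: 22.7
```

```bash
python3 pf.py|head -1
```

```text
clock 10.6833 TCP a,y,k [  0.989  -0.025 137.165] tip a,y,k [ 0.837 -0.707 26.867] F a,y,k [-3.11   0.349 12.581] toolz in port [-0.001 -0.006 -1.   ] j [ 0.108  0.058 -0.534 -0.243 -0.385  0.36 ] pos [540.31  -70.518 212.926] w 22.661832109969893 T [-0.475  2.298  0.047]
```

Request:
move_arm(steps=[[-1, 0.7, 0.2, -1.0, 0, 0, 0], [-1, 1.3, 0.4, -2.0, 0, 0, 0], [-1, 2.0, 0.6, -2.9, 0, 0, 0], [-1, 2.6, 0.7, -3.9, 0, 0, 0], [-1, 3.3, 0.9, -4.9, 0, 0, 0]])

```text
clock: 11.1
position: [543.6, -69.6, 208.0]
ee_rot: [0.759, -0.578, 0.183, -0.238]
contact_force: [-10.4, -1.7, 8.5]
gripper_width: 23.0
```

Request:
move_arm(steps=[[-1, 0.6, 0.2, -0.8, 0, 0, 0], [-1, 1.1, 0.3, -1.6, 0, 0, 0], [-1, 1.7, 0.5, -2.5, 0, 0, 0], [-1, 2.2, 0.6, -3.3, 0, 0, 0], [-1, 2.8, 0.8, -4.1, 0, 0, 0]])

```text
clock: 11.52
position: [546.6, -68.7, 203.5]
ee_rot: [0.759, -0.578, 0.182, -0.238]
contact_force: [-3.7, -0.6, 1.8]
gripper_width: 22.8
```

```bash
python3 pf.py|head -1
```

```text
clock 11.5167 TCP a,y,k [  0.916   0.036 125.686] tip a,y,k [ 0.757 -0.63  15.388] F a,y,k [-2.002  0.444  3.605] toolz in port [-0.001 -0.006 -1.   ] j [ 0.11   0.082 -0.533 -0.254 -0.363  0.371] pos [546.569 -68.675 203.481] w 22.756290563258048 T [-0.514  1.883  0.019]
```

Request:
move_arm(steps=[[-1, 0.6, 0.2, -0.8, 0, 0, 0], [-1, 1.1, 0.3, -1.6, 0, 0, 0], [-1, 1.7, 0.5, -2.5, 0, 0, 0], [-1, 2.2, 0.6, -3.3, 0, 0, 0], [-1, 2.8, 0.8, -4.1, 0, 0, 0]])

```text
clock: 11.93
position: [549.7, -67.4, 198.2]
ee_rot: [0.759, -0.578, 0.182, -0.238]
contact_force: [-0.1, -0.7, -3.0]
gripper_width: 22.3
```

```bash
python3 pf.py|head -1
```

```text
clock 11.9333 TCP a,y,k [  0.66    0.399 119.418] tip a,y,k [ 0.375 -0.205  9.12 ] F a,y,k [-2.004 -0.654 -2.307] toolz in port [-0.003 -0.005 -1.   ] j [ 0.111  0.094 -0.532 -0.26  -0.353  0.376] pos [549.726 -67.4   198.2  ] w 22.284207234816986 T [-0.472  1.648 -0.058]
```

Request:
move_arm(steps=[[-1, 0.4, 0.1, -0.7, 0, 0, 0], [-1, 0.9, 0.2, -1.3, 0, 0, 0], [-1, 1.3, 0.4, -2.0, 0, 0, 0], [-1, 1.8, 0.5, -2.6, 0, 0, 0], [-1, 2.2, 0.6, -3.3, 0, 0, 0]])

```text
clock: 12.35
position: [551.8, -66.9, 195.2]
ee_rot: [0.759, -0.578, 0.182, -0.238]
contact_force: [-0.8, 0.2, -2.5]
gripper_width: 22.6
```

```bash
python3 pf.py|head -1
```

```text
clock 12.35 TCP a,y,k [  0.675   0.296 115.743] tip a,y,k [ 0.428 -0.323  5.445] F a,y,k [-2.019  0.38  -1.622] toolz in port [-0.002 -0.006 -1.   ] j [ 0.111  0.102 -0.531 -0.265 -0.346  0.38 ] pos [551.794 -66.919 195.198] w 22.63090397874831 T [-0.47   1.804 -0.005]
```

Request:
move_arm(steps=[[-1, 0.3, 0.1, -0.4, 0, 0, 0], [-1, 0.6, 0.2, -0.8, 0, 0, 0], [-1, 0.8, 0.2, -1.2, 0, 0, 0], [-1, 1.1, 0.3, -1.6, 0, 0, 0]])

```text
clock: 12.68
position: [552.9, -66.6, 193.7]
ee_rot: [0.759, -0.578, 0.182, -0.238]
contact_force: [-0.7, -0.2, -2.7]
gripper_width: 22.9
```

Request:
move_arm(steps=[[-1, 0.3, 0.1, -0.4, 0, 0, 0], [-1, 0.6, 0.2, -0.8, 0, 0, 0], [-1, 0.8, 0.2, -1.2, 0, 0, 0], [-1, 1.1, 0.3, -1.6, 0, 0, 0]])

```text
clock: 13.02
position: [554.0, -66.3, 192.1]
ee_rot: [0.759, -0.578, 0.182, -0.238]
contact_force: [-0.3, -0.6, -2.3]
gripper_width: 22.8
```

```bash
python3 pf.py|head -1
```

```text
clock 13.0167 TCP a,y,k [  0.74    0.261 111.869] tip a,y,k [ 0.502 -0.361  1.571] F a,y,k [-1.701 -0.461 -1.575] toolz in port [-0.002 -0.006 -1.   ] j [ 0.112  0.11  -0.53  -0.269 -0.34   0.384] pos [553.992 -66.331 192.062] w 22.78449636443495 T [-0.495  1.929 -0.006]
```

Request:
move_arm(steps=[[-1, 0.3, 0.1, -0.4, 0, 0, 0], [-1, 0.6, 0.2, -0.8, 0, 0, 0], [-1, 0.8, 0.2, -1.2, 0, 0, 0], [-1, 1.1, 0.3, -1.6, 0, 0, 0]])

```text
clock: 13.35
position: [554.5, -66.3, 191.4]
ee_rot: [0.759, -0.578, 0.182, -0.238]
contact_force: [-12.9, -2.4, 10.4]
gripper_width: 22.9
```

```bash
python3 pf.py|head -1;python3 - <<'E'
from ov import *
f={}
for n in('scene','top'):
    p=optics.get_image(n);cv2.imwrite(f'pics/{n}6.png',p['frame']);f[n]=f'pics/{n}6.png'
a=cv2.imread(f['scene'])[170:370,190:330];b=cv2.imread(f['top'])[105:255,280:385]
a=cv2.convertScaleAbs(cv2.resize(a,None,fx=2.9,fy=2.9,interpolation=cv2.INTER_CUBIC),alpha=1.6,beta=15);b=cv2.convertScaleAbs(cv2.resize(b,(388,580),interpolation=cv2.INTER_CUBIC),alpha=1.6,beta=15)
cv2.imwrite('pics/o9.png',np.hstack([a[:580],b]))
E
```

```text
clock 13.35 TCP a,y,k [  0.825   0.17  111.048] tip a,y,k [ 0.612 -0.446  0.75 ] F a,y,k [-4.775  1.177 15.982] toolz in port [-0.002 -0.006 -1.   ] j [ 0.112  0.112 -0.529 -0.271 -0.338  0.387] pos [554.537 -66.27  191.439] w 22.93857972994962 T [-0.213  2.664  0.321]
```

View pics/o9.png

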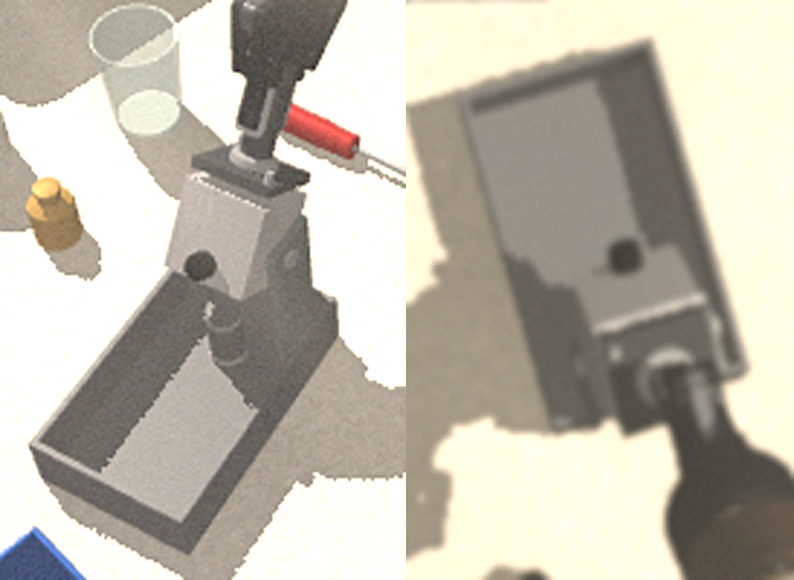

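Request:
move_arm(steps=[[-1, 0, 0, 0, 0, 0, 0], [-1, 0, 0, 0, 0, 0, 0], [-1, 0, 0, 0, 0, 0, 0], [-1, 0, 0, 0, 0, 0, 0], [-1, 0, 0, 0, 0, 0, 0]])

```text
clock: 13.87
position: [554.5, -66.2, 191.5]
ee_rot: [0.759, -0.578, 0.182, -0.238]
contact_force: [-8.2, -1.0, 5.5]
gripper_width: 22.2
```

```bash
python3 pf.py|head -1
```

```text
clock 13.8667 TCP a,y,k [  0.816   0.206 111.077] tip a,y,k [ 0.626 -0.412  0.779] F a,y,k [-3.519  1.279  9.159] toolz in port [-0.002 -0.006 -1.   ] j [ 0.112  0.111 -0.529 -0.271 -0.338  0.387] pos [554.504 -66.243 191.457] w 22.206084513703342 T [-0.316  2.493  0.208]
```

Request:
move_arm(steps=[[-1, 0.2, 0.1, -0.3, 0, 0, 0], [-1, 0.4, 0.1, -0.6, 0, 0, 0], [-1, 0.4, 0.1, -0.6, 0, 0, 0], [-1, 0.4, 0.1, -0.6, 0, 0, 0]])

```text
clock: 14.2
position: [554.5, -66.3, 191.4]
ee_rot: [0.759, -0.578, 0.182, -0.238]
contact_force: [-13.4, -1.1, 10.8]
gripper_width: 22.8
```

```bash
python3 pf.py|head -1
```

```text
clock 14.2 TCP a,y,k [  0.774   0.192 110.99 ] tip a,y,k [ 0.596 -0.417  0.692] F a,y,k [-4.6    2.622 16.377] toolz in port [-0.002 -0.006 -1.   ] j [ 0.111  0.112 -0.529 -0.271 -0.338  0.387] pos [554.523 -66.252 191.362] w 22.84178786776774 T [-0.212  2.79   0.372]
```

Request:
move_arm(steps=[[-1, -1.1, -0.3, 1.6, 0, 0, 0], [-1, -3.3, -0.9, 4.9, 0, 0, 0], [-1, -7.2, -2.0, 10.6, 0, 0, 0], [-1, -12.1, -3.5, 18.0, 0, 0, 0], [-1, -17.7, -5.0, 26.2, 0, 0, 0]])

```text
clock: 14.62
position: [538.1, -71.0, 217.2]
ee_rot: [0.759, -0.578, 0.183, -0.238]
contact_force: [0.3, -0.2, -2.2]
gripper_width: 22.6
```

```bash
python3 pf.py|head -1
```

```text
clock 14.6167 TCP a,y,k [  1.562   0.134 141.959] tip a,y,k [ 1.467 -0.534 31.661] F a,y,k [-1.039 -0.305 -1.901] toolz in port [-0.001 -0.006 -1.   ] j [ 0.107  0.049 -0.534 -0.238 -0.394  0.355] pos [538.074 -70.988 217.182] w 22.598838087077006 T [-0.382  1.468  0.008]
```

Request:
move_arm(steps=[[-1, -5.5, -1.6, 8.2, 0, 0, 0], [-1, -12.1, -3.5, 18.0, 0, 0, 0], [-1, -18.8, -5.3, 27.8, 0, 0, 0], [-1, -25.4, -7.2, 37.7, 0, 0, 0], [-1, -32.0, -9.1, 47.5, 0, 0, 0]])

```text
clock: 15.03
position: [505.2, -80.3, 265.3]
ee_rot: [0.759, -0.578, 0.183, -0.239]
contact_force: [-0.4, -0.1, -1.4]
gripper_width: 22.5
```

```bash
python3 pf.py|head -1
```

```text
clock 15.0333 TCP a,y,k [  1.147   0.197 200.98 ] tip a,y,k [ 1.094 -0.478 90.682] F a,y,k [-1.178 -0.022 -0.912] toolz in port [-0.    -0.006 -1.   ] j [ 0.094 -0.065 -0.524 -0.2   -0.518  0.319] pos [505.167 -80.279 265.291] w 22.546417009747483 T [-0.427  1.475  0.045]
```

Request:
move_arm(steps=[[-1, -6, -1.7, 9, 0, 0, 0], [-1, -12, 5, 20, 0, 0, 0], [-1, -18, 40, 25, 0, 0, 0], [-1, -24, 80, 25, -0.033, 0.118, 0], [-1, -30, 118, 25, -0.065, 0.236, 0]])

```text
clock: 15.45
position: [473.6, 30.2, 289.3]
ee_rot: [0.781, -0.597, 0.114, -0.147]
contact_force: [1.9, -0.2, -2.9]
gripper_width: 22.8
```

Request:
move_arm(steps=[[-1, -6, 40, 0, -0.033, 0.118, 0], [-1, -12, 80, 0, -0.065, 0.236, 0], [-1, -18, 120, 0, -0.098, 0.353, 0], [-1, -24, 160, 0, -0.098, 0.353, 0], [-1, -30, 200, 0, -0.098, 0.353, 0]])

```text
clock: 15.87
position: [447.6, 235.0, 289.0]
ee_rot: [0.796, -0.606, 0.004, -0.005]
contact_force: [1.3, -0.7, -2.8]
gripper_width: 22.6
```

Request:
move_arm(steps=[[-1, -2, 30, 0, 0, 0, 0], [-1, -2, 57, 0, 0, 0, 0], [-1, -2, 57, 0, 0, 0, 0], [-1, -2, 57, 0, 0, 0, 0], [-1, -2, 57, 0, 0, 0, 0]])

```text
clock: 16.28
position: [444.8, 288.7, 289.1]
ee_rot: [0.796, -0.606, 0.004, -0.004]
contact_force: [-0.0, 0.8, -1.5]
gripper_width: 22.7
```

```bash
cat > rk.py <<'E'
from h import *
from scipy.spatial.transform import Rotation as R
np.set_printoptions(precision=3,suppress=True)
s=readout.read_state();Q=R.from_quat(s['ee_rot']);z=Q.apply([0,0,1]);y=Q.apply([0,1,0])
if y[0]<0: y=-y
print('clock',s['clock'],'pos',s['position'],'toolz',z,'tip',s['position']+110.3*z,'F',s['contact_force'],'T',s['wrist_torque'],'w',s['gripper_width'],'j',s['joints'])
print('rotvec to vertical (axis-align z)',np.cross(z,[0,0,-1]),'jaw yaw',np.degrees(np.arctan2(y[1],y[0])))
E
python3 rk.py
```

```text
clock 16.2833 pos [444.78  288.691 289.086] toolz [ 0.011  0.002 -1.   ] tip [446.024 288.906 178.793] F [-0.027  0.788 -1.461] T [-0.037  0.099  0.038] w 22.7239513650589 j [ 0.886  0.18  -0.136  0.008 -1.247 -0.619]
rotvec to vertical (axis-align z) [-0.002  0.011  0.   ] jaw yaw 15.465221758371984
```

Request:
move_arm(steps=[[-1, -2.2, 6.3, 0, -0.002, 0.011, 0], [-1, -2.2, 6.3, -25, -0.002, 0.011, 0], [-1, -2.2, 6.3, -60, -0.002, 0.011, 0], [-1, -2.2, 6.3, -90, -0.002, 0.011, 0], [-1, -2.2, 6.3, -98, -0.002, 0.011, 0]])

```text
clock: 16.7
position: [440.4, 292.4, 186.2]
ee_rot: [0.795, -0.607, -0.001, 0.005]
contact_force: [-0.4, -0.4, -3.4]
gripper_width: 22.8
```

Request:
move_arm(steps=[[-1, 0, 0, 0, 0, 0, 0], [-1, 0, 0, 0, 0, 0, 0]])

```text
clock: 16.87
position: [443.7, 295.5, 192.1]
ee_rot: [0.796, -0.606, 0.001, -0.001]
contact_force: [-0.3, 0.0, -1.7]
gripper_width: 22.5
```

```bash
python3 rk.py; python3 - <<'E'
from rodoff import *
s=readout.read_state();f={}
for n in('scene','top'):
    p=optics.get_image(n);cv2.imwrite(f'pics/{n}7.png',p['frame']);f[n]=f'pics/{n}7.png'
rodoff(s,{'scene':f['scene']})
a=cv2.imread(f['scene'])[230:370,400:500];b=cv2.imread(f['top'])[220:310,130:250]
cv2.imwrite('pics/r1.png',cv2.convertScaleAbs(cv2.resize(a,None,fx=4.2,fy=4.2,interpolation=cv2.INTER_CUBIC),alpha=1.5,beta=15))
E
```

```text
clock 16.8667 pos [443.737 295.503 192.075] toolz [ 0.002  0.    -1.   ] tip [443.933 295.535  81.775] F [-0.279  0.002 -1.69 ] T [ 0.017 -0.049 -0.035] w 22.476768994309495 j [ 0.893  0.262 -0.278  0.001 -1.03  -0.624]
rotvec to vertical (axis-align z) [-0.     0.002  0.   ] jaw yaw 15.45535767940339
scene side dir [ 0.32 -0.95  0.  ] [(8, np.float64(-11.8), np.float64(13.5), np.float64(0.88)), (20, np.float64(-11.5), np.float64(13.5), np.float64(1.0)), (35, np.float64(-12.5), np.float64(26.0), np.float64(6.75)), (50, np.float64(-11.8), np.float64(23.8), np.float64(6.0)), (65, np.float64(-11.8), np.float64(13.5), np.float64(0.88)), (78, np.float64(-16.0), np.float64(17.8), np.float64(0.88))]
```

View pics/r1.png

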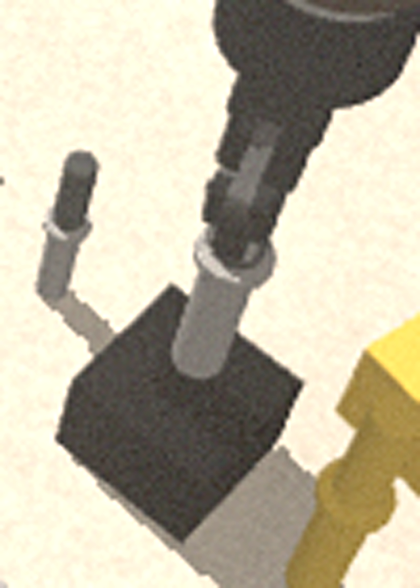

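Request:
move_arm(steps=[[-1, -1.1, -0.5, 0, 0, 0.002, 0], [-1, -1.1, -0.5, -5, 0, 0.002, 0], [-1, -1.1, -0.5, -11, 0, 0.002, 0], [-1, -1.1, -0.5, -17, 0, 0.002, 0], [-1, -1.1, -0.5, -22, 0, 0.002, 0]])

```text
clock: 17.38
position: [441.2, 294.5, 167.8]
ee_rot: [0.796, -0.606, -0.001, 0.001]
contact_force: [-0.3, -0.7, -3.3]
gripper_width: 22.9
```

```bash
python3 rk.py
```

```text
clock 17.3833 pos [441.242 294.528 167.757] toolz [-0.003 -0.001 -1.   ] tip [440.916 294.404  57.457] F [-0.26  -0.732 -3.314] T [-0.032 -0.003 -0.   ] w 22.916645216411602 j [ 0.894  0.284 -0.313 -0.002 -0.976 -0.623]
rotvec to vertical (axis-align z) [ 0.001 -0.003  0.   ] jaw yaw 15.465453595809281
```

Request:
move_arm(steps=[[-1, 0, 0, -2, 0, 0, 0], [-1, 0, 0, -5, 0, 0, 0], [-1, 0, 0, -8, 0, 0, 0], [-1, 0, 0, -11, 0, 0, 0], [-1, 0, 0, -14, 0, 0, 0]])

```text
clock: 17.8
position: [441.5, 294.7, 154.3]
ee_rot: [0.796, -0.606, -0.001, 0.001]
contact_force: [-0.7, 0.4, -2.7]
gripper_width: 22.8
```

```bash
python3 rk.py
```

```text
clock 17.8 pos [441.519 294.724 154.304] toolz [-0.002 -0.001 -1.   ] tip [441.256 294.649  44.004] F [-0.739  0.408 -2.698] T [ 0.027  0.043 -0.01 ] w 22.783102354257995 j [ 0.894  0.299 -0.331 -0.002 -0.943 -0.623]
rotvec to vertical (axis-align z) [ 0.001 -0.002  0.   ] jaw yaw 15.467771911836477
```

Request:
move_arm(steps=[[-1, 0.3, 0, -3, 0, 0, 0], [-1, 0.6, 0, -7, 0, 0, 0], [-1, 0.6, 0, -11, 0, 0, 0], [-1, 0.6, 0, -15, 0, 0, 0], [-1, 0.6, 0, -19, 0, 0, 0]])

```text
clock: 18.22
position: [442.1, 294.7, 135.2]
ee_rot: [0.796, -0.606, -0.001, 0.001]
contact_force: [-0.1, -0.1, -2.2]
gripper_width: 22.7
```

Request:
move_arm(steps=[[-1, 0, 0, -3, 0, 0, 0], [-1, 0, 0, -6, 0, 0, 0], [-1, 0, 0, -9, 0, 0, 0], [-1, 0, 0, -12, 0, 0, 0], [-1, 0, 0, -14, 0, 0, 0]])

```text
clock: 18.63
position: [442.1, 294.7, 121.2]
ee_rot: [0.796, -0.606, -0.001, 0.001]
contact_force: [0.5, -0.2, -2.2]
gripper_width: 22.6
```

```bash
python3 rk.py
```

```text
clock 18.6333 pos [442.071 294.671 121.233] toolz [-0.003 -0.001 -1.   ] tip [441.793 294.583  10.933] F [ 0.506 -0.218 -2.232] T [-0.037 -0.036  0.007] w 22.61609940420208 j [ 0.893  0.338 -0.37  -0.002 -0.865 -0.621]
rotvec to vertical (axis-align z) [ 0.001 -0.003  0.   ] jaw yaw 15.46465091599975
```

Now 6 mm remain, so I slow down and feel for the hole floor.

Request:
move_arm(steps=[[-1, 0, 0, -1, 0, 0, 0], [-1, 0, 0, -2, 0, 0, 0], [-1, 0, 0, -3, 0, 0, 0], [-1, 0, 0, -4, 0, 0, 0], [-1, 0, 0, -4.7, 0, 0, 0]])

```text
clock: 19.05
position: [442.2, 294.8, 116.9]
ee_rot: [0.796, -0.606, -0.001, 0.001]
contact_force: [0.3, 0.3, -2.0]
gripper_width: 22.5
```

Request:
move_arm(steps=[[-1, 0, 0, -0.5, 0, 0, 0], [-1, 0, 0, -1, 0, 0, 0], [-1, 0, 0, -1.4, 0, 0, 0]])

```text
clock: 19.3
position: [442.2, 294.8, 115.5]
ee_rot: [0.796, -0.605, -0.001, 0.001]
contact_force: [0.7, -0.4, -1.9]
gripper_width: 22.9
```

Request:
move_arm(steps=[[-1, 0, 0, -0.4, 0, 0, 0], [-1, 0, 0, -0.8, 0, 0, 0], [-1, 0, 0, -0.8, 0, 0, 0]])

```text
clock: 19.55
position: [442.3, 294.9, 115.3]
ee_rot: [0.796, -0.605, -0.001, 0.001]
contact_force: [0.2, -0.1, 2.7]
gripper_width: 22.7
```

Request:
move_arm(steps=[[-1, 0, 0, -0.4, 0, 0, 0], [-1, 0, 0, -0.8, 0, 0, 0], [-1, 0, 0, -0.8, 0, 0, 0]])

```text
clock: 19.8
position: [442.5, 294.9, 115.3]
ee_rot: [0.796, -0.605, -0.0, 0.0]
contact_force: [-2.7, -1.2, 7.2]
gripper_width: 22.4
```

Request:
move_arm(steps=[[-1, 0, 0, 0.8, 0, 0, 0], [0, 0, 0, 0.8, 0, 0, 0], [1, 0, 0, 0.8, 0, 0, 0], [1, 0, 0, 0.8, 0, 0, 0], [1, 0, 0, 0.8, 0, 0, 0]])

```text
clock: 20.22
position: [442.2, 294.8, 114.6]
ee_rot: [0.796, -0.606, -0.001, 0.001]
contact_force: [0.1, -0.1, 0.9]
gripper_width: 70.1
```

Request:
move_arm(steps=[[1, 0, 0, 0, 0, 0, 0], [1, 0, 0, 0, 0, 0, 0], [1, 0, 0, 10, 0, 0, 0], [1, 0, 0, 35, 0, 0, 0], [1, 0, 0, 70, 0, 0, 0]])

```text
clock: 20.63
position: [440.8, 293.4, 183.5]
ee_rot: [0.796, -0.606, -0.001, 0.004]
contact_force: [0.2, 1.4, -0.2]
gripper_width: 85.5
```

Request:
move_arm(steps=[[1, 0, 0, 40, 0, 0, 0], [1, -40, 0, 80, 0, 0, 0], [1, -80, 0, 120, 0, 0, 0], [1, -80, 0, 120, 0, 0, 0], [1, -80, 0, 120, 0, 0, 0]])

```text
clock: 21.05
position: [361.3, 295.7, 311.5]
ee_rot: [0.797, -0.604, -0.001, -0.005]
contact_force: [-0.0, -0.3, 0.8]
gripper_width: 85.4
```

```bash
python3 rk.py; python3 - <<'E'
from h import *
for n in('scene','top'):
    p=optics.get_image(n);cv2.imwrite(f'pics/{n}8.png',p['frame'])
    for o in ('cartridge','rod'):
        print(n,o,[(round(r['conf'],2),np.round(r['extent'])) for r in nets.silhouettes(o,p)])
a=cv2.imread('pics/scene8.png')
x=cv2.resize(a[250:390,395:515],None,fx=3.3,fy=3.3,interpolation=cv2.INTER_CUBIC);y=cv2.resize(a[210:350,200:310],None,fx=3.3,fy=3.3,interpolation=cv2.INTER_CUBIC)
cv2.imwrite('pics/e1.png',cv2.convertScaleAbs(np.hstack([x,y]),alpha=1.7,beta=15))
E
```

```text
clock 21.05 pos [361.262 295.74  311.537] toolz [ 0.005  0.009 -1.   ] tip [361.829 296.743 201.243] F [-0.019 -0.331  0.768] T [-0.037 -0.052 -0.008] w 85.43215253506756 j [ 1.035  0.053 -0.224 -0.    -1.283 -0.762]
rotvec to vertical (axis-align z) [-0.009  0.005  0.   ] jaw yaw 15.638218874912369
scene cartridge [(0.49, array([259., 275., 274., 294.]))]
scene rod [(0.92, array([469., 324., 502., 370.])), (0.72, array([408., 264., 428., 301.])), (0.61, array([438., 284., 464., 324.]))]
top cartridge []
top rod [(0.69, array([179., 252., 200., 273.])), (0.59, array([135., 251., 163., 266.])), (0.47, array([230., 273., 244., 283.]))]
```

View pics/e1.png

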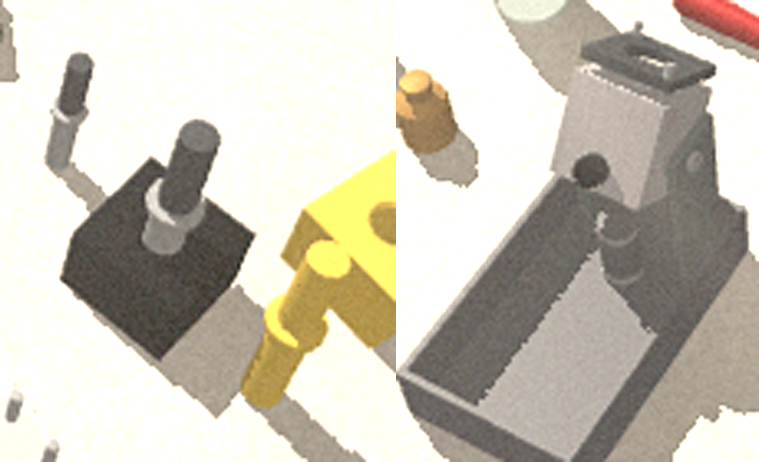

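View pics/scene8.png

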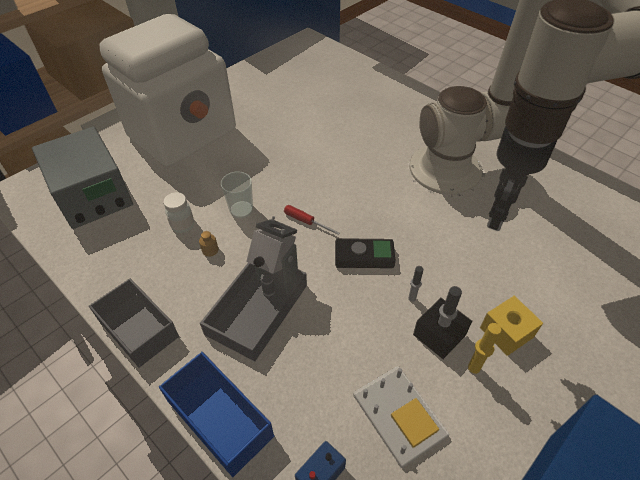

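```bash
python3 - <<'E'
from ef import *
V=(615.2,-49.2,.277)
c='scene'
a=cv2.imread('pics/scene8.png')
f=12;x0,y0,x1,y1=250,262,295,310
o=cv2.convertScaleAbs(cv2.resize(a[y0:y1,x0:x1],None,fx=f,fy=f,interpolation=cv2.INTER_CUBIC),alpha=2.5,beta=0)
def cyl(base,ax,col):
    ax=np.array(ax,float);ax/=np.linalg.norm(ax);e1=np.cross(ax,[0,1,0]);e1/=np.linalg.norm(e1);e2=np.cross(ax,e1)
    for k in(0,60):
        P=[np.array(base)+k*ax+14*(e1*np.cos(g)+e2*np.sin(g)) for g in np.linspace(0,6.28,30)]
        Z=(proj(C[c],W(*V,np.array(P)))-[x0,y0]+.5)*f;cv2.polylines(o,[np.int32(Z)],True,col,1,cv2.LINE_AA)
        print(np.round(Z.mean(0)/f+[x0,y0],1))
# red: still in bore line just at mouth with top at k=0 ; green: standing under
cyl(B(0,0,-60),up,(0,0,255))
cyl((25,0,5),(0,0,1),(0,255,0))
cv2.imwrite('pics/e2.png',o)
E
```

```text
[261.7 288.5]
[268.2 263.7]
[266.  296.9]
[263.4 281.5]
```

View pics/e2.png

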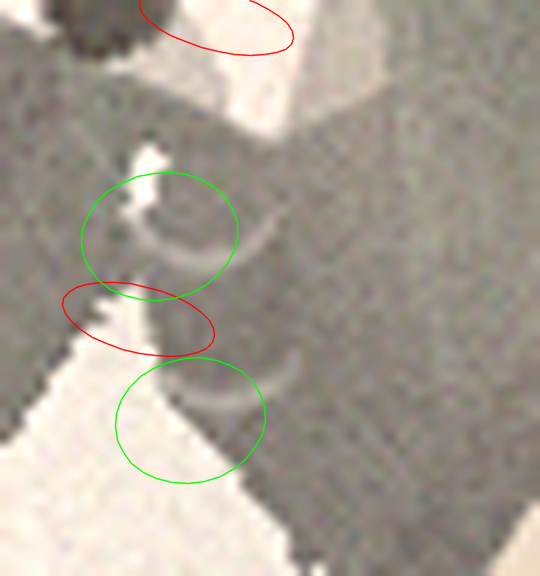

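```bash
python3 - <<'E'
from h import *
a=cv2.imread('pics/scene0.png').astype(int);b=cv2.imread('pics/scene8.png').astype(int)
d=(np.abs(cv2.GaussianBlur(a.astype(np.float32),(0,0),1.5)-cv2.GaussianBlur(b.astype(np.float32),(0,0),1.5)).max(2)>18).astype(np.uint8)
n,l,st,c=cv2.connectedComponentsWithStats(d)
print([s.tolist() for s in st[1:] if s[4]>12])
print(readout.read_state()['joint_vel'].round(3))
E
python3 -c "
from bench import workorder
print(workorder.job_done())"
```

```text
[[498, 0, 38, 72, 1070], [468, 0, 172, 288, 13417], [581, 0, 4, 4, 15], [612, 0, 28, 43, 1025], [519, 41, 18, 41, 238], [481, 76, 17, 37, 214], [419, 103, 15, 21, 159], [445, 113, 7, 7, 27], [435, 114, 18, 39, 461], [437, 180, 6, 8, 30], [547, 192, 93, 68, 721], [260, 275, 4, 5, 13], [263, 288, 15, 21, 101], [601, 295, 39, 53, 1299], [561, 379, 35, 31, 520], [551, 420, 11, 10, 74]]
[-0.002  0.005  0.001  0.002 -0.001 -0.002]
the job is handed in; nothing more can be done
None
```

The job is done and handed in at about 21 s of the 67 s allowed. I took the large dark rod out of the black stand, drove the cartridge out of the bore, seated the collar on the stop plate, and put the rod back in its stand.

- **Driving the cartridge:** It took a slow push of about 12 to 18 N. The force dropped when the rod tip was about 15 mm above the lower mouth, as expected past the plunger.
- **Collar on the plate:** The rod came to a hard stop with the tip about 71 mm (clearance about 7.7 mm) below the upper mouth. I held it there at about 11 to 18 N.
- **Rod returned:** The rod touched the hole floor at the same tool height (115.3 mm) at which I had gripped it, so it had not slipped in the grip. I then released it and moved the arm clear.
- **Last images:** The rod stands in its stand as it did at the start. The cartridge is out of the bore and appears to stand upright on the tray floor under the block. Comparing the first and last scene images, only the arm, its shadow and the cartridge area changed.
- **Checks that disagreed:** The two cameras differed by 2 to 4 mm on the port's position. I settled this by measuring the held rod in both views. An automatic edge fit gave a poor result and I discarded it. In the final check the detection network found the cartridge only in the scene view, at moderate confidence (0.49).

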